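# Load the milk analyser's vial tray

## Robot

A 6-joint arm with a two-finger parallel gripper is mounted at the origin on the work surface. World frame = base frame: x ahead of the robot, y to its left, z up, the work surface at z = 0. Lengths are in m, angles in degrees, forces in N, time in s.
With the tool pointing down it reaches from about 0.35 to 0.875 m from the base axis. Payload 4.2 kg.
Tool frame: the origin (TCP) lies at the very end of the fingers, on their centre line; the grasp point (between the pads) lies 19 mm behind it; z points along the fingers, y is the line along which they close (so a half turn about z gives the same grasp; the last joint's range is limited). The gripper opens to 87 mm and grips with 3 to 60 N. Pads are 19 mm wide; open, the fingers measure 117 mm over their backs; the gripper's body (75 mm by 190 mm) begins 51 mm behind the grasp point.
Start: joints at [91.478, 22.042, 0.453, 0, -68.411, -14.817], TCP at [0.144, 0.608, 0.223] pointing down, gripper open.
Joint ranges: [-179.83, 179.83], [-69.29, 118.12], [-61.27, 80.66], [-181.25, 117.63], [-171.15, -9.14], [-177.46, 177.46]. Speed limits (degrees/s): [159.86, 159.86, 180, 180, 180, 180].

## Interface

Orientations are given as a 3x3 rotation matrix whose columns are the frame's x, y, z axes.
In Python, from station import * gives the robot as it stands.
- The arm moves only by the shell command python3 -m pendant 'ROWS'. ROWS is JSON, a list of rows, each an object of numbers: "x", "y", "z": the shift along the world's x, y, z normalised to -1 to 1, where 1 is 250 mm; "rx", "ry", "rz": the turn, a rotation vector about the world's x, y, z normalised to -1 to 1, where 1 is 180 degrees; "claw": the opening, from 0 (shut) to 1 (fully open). A call has exactly 8 rows; each row is the pose to reach, as a shift and turn from the pose commanded when the call began, turning the shorter way round; what a row does not reach only later rows make up. A row lasts 1/8 s, in which the tool goes at most 62.5 mm and 10.7 degrees, less where a joint would pass 70% of its speed; a pose out of reach is approached as far as the arm can. A call with a number of a shift or a turn outside -1 to 1 is refused whole. A call with a gripper value outside its range is refused whole. The fingers move at their own pace and stop on an object; the grip force is fixed at half the most. Time passes only in rows, so rows that repeat a pose let the fingers close, or fill a call up. It gives the time, the measured TCP pose, the force, the opening and the grip force at its end, in the units of the state.
- sense(): the state, without advancing time (a new reading comes with each control period).
- capture(name): name is "scene" or "top" or "wrist"; returns a dict with "color" (480x640x3 uint8, red, green, blue), "mtx" (3x3 intrinsics, pixels), "world_to_cam" (4x4, takes a point from world to camera coordinates). Camera axes: x right, y up, looking along -z (the intrinsics and any distortion apply to the point x, -y, -z); pixel columns grow to the right and rows downward; lengths in m; the calibration is good to about 2 mm. A picture is of the moment at which its call begins. There is no depth.
- finish_job(): hands the job in; it is judged then, once.
Trained networks look in a picture, given as the dict that the camera call returned (one of the last four; its "shot" number tells which), for a name from the list of things; names that differ only in an ending like _2 or _b are one class to them, and where a whole thing is asked for, a point or a joint stands for the part that bears it (a point fixed in the world has none). Each returns a list of dicts, best first, with "conf" (0 to 1); they miss things now and then, are a little off and sometimes report something else, mostly with a low value. They report only what shows in the picture. A call takes as long as a camera call. They do not tell look-alikes from the thing itself.
- search_frame(picture, label): "centre" ([column, row] in pixels, amid what is visible of it).
- regions_of(picture, label): "region" (480x640 bool, what is visible of it) and "centre" ([column, row] in pixels, amid what is visible of it).
The state is a dict: "time_s": time; "joints": joint angles; "joint_velocities": joint speeds; "effort": joint torques, N m; "tcp_pos": TCP position; "ee_rot": TCP orientation; "wrist_force": force on the tool from outside, world axes, zero at the start; "moment": the same for the moment, N m; "gripper_width": opening from 0.0 (shut) to 1.0 (fully open); "gripper_force": force on a finger pad.
Only numpy, scipy, OpenCV 4.12 (cv2) and the standard library are available. Lean on these libraries where they do the work, as an engineer would, in place of code of your own. Each camera call takes 0.05 s, during which the arm holds its last target. There are 200 camera calls.

## Task

Draw the analyser's tray right out, move the measured vials that are still in it to the white returns tray, and load every fresh vial from the mat, one to a V-groove in any order: lay it with the plain end towards the end stop and push it along under the clear hood until that end touches the stop. Then slide the tray fully shut with the vials still against their stops, and leave the other things on the bench where they are.

Things in the scene. Friction and masses are not known exactly. Their poses are not given: they have to be found in the camera images.
- tray (a joint): How far the analyser's loading tray is pushed in, in m: 0 = fully out at its limit, 0.195 = fully shut; it starts ajar at 0.115. It slides level along the infeed's x axis (in towards +x, out towards the robot), with about 2.5 N of friction, and stays where it is left.
- infeed: The fixed infeed housing, 180 mm deep (x) x 200 mm wide (y) x 80 mm high, blue sides and back and a clear flat top; its open front faces its own -x, towards the robot. Origin on the bench at the middle of the shut tray: the housing's front edge is at x = -75 mm. The tray slides into it.
- handle (a point): Middle of the tray's steel pull bar, which moves with the tray: a level square bar 12 x 12 mm, 110 mm long along y, its middle 45 mm above the bench, on a riser at each end. The middle 90 mm is free all round; behind it (+x, 37 mm from its middle) is only the tray's low front panel, top 32 mm above the bench. Axes as the infeed.
- mat: A fixed black rubber mat on the bench, 240 x 300 x 3 mm, origin at the centre of its underside; the vials lie on it at the start.
- groove1 (a point): V-groove 1 (of 3, nearest the pull bar), moves with the tray. The point lies on the face of its end stop, at the height of the axis of a vial resting in the groove (43 mm above the bench). Axes as the infeed: the groove runs from the stop towards +y, 92 mm long, open at that end; the next groove is 58 mm off along x. A vial laid with its plain end 22 to 32 mm from the stop rests steadily.
- groove2 (a point): The same point of V-groove 2 (the middle one). Each groove is a white 90 degree V, its walls' tops 8.7 mm below the axis of a vial resting in it. A clear hood covers the first 18 mm from the stop, underside 20 mm above the axis: a vial cannot be laid there from above but slides in under it. A vial at home leaves its cap just past the groove's open end.
- groove3 (a point): The same point of V-groove 3 (farthest from the pull bar), made as the others. Beyond the grooves' open ends the tray floor is 25 mm below the vials' axis and ends 135 mm from the stops. With the tray fully out, the housing's front edge is 62 mm beyond this groove's axis along x.
- vial1: A closed sample vial lying down: a pale round body 30 mm in diameter and 95 mm long, with a blue hexagonal cap 15 mm long and 30 mm across its flats on one end (the hexagon keeps it from rolling); 110 mm long in all, about 70 g. Origin on its axis at mid length; x runs along the axis towards the plain end. May be absent.
- vial1_end (a point): Centre of the plain flat end of vial1 (55 mm along x from its origin).
- vial2: Another vial, the same as vial1. May be absent.
- vial2_end (a point): Centre of the plain flat end of vial2 (55 mm along x from its origin).
- vial3: Another vial, the same as vial1. May be absent.
- vial3_end (a point): Centre of the plain flat end of vial3 (55 mm along x from its origin).
- done1: A measured vial left over from the last run, of the same make as vial1 and with the same origin and axes; if present it starts at home in groove 1 of the tray, plain end against the stop, under the hood. May be absent.
- done2: A measured vial left over from the last run, of the same make as vial1 and with the same origin and axes; if present it starts at home in groove 2 of the tray, plain end against the stop, under the hood. May be absent.
- done3: A measured vial left over from the last run, of the same make as vial1 and with the same origin and axes; if present it starts at home in groove 3 of the tray, plain end against the stop, under the hood. May be absent.
- returns: The returns tray: a fixed open white tray on the bench, 180 (x) x 160 (y) x 35 mm outside, walls and floor 5 mm thick, origin at the centre of its underside; empty at the start. A fixed blue basket of vials, 115 mm high, stands at least 50 mm beyond it.
- jar: Bystander: closed white jar 60 mm in diameter, 60 mm high, origin under its centre.
- labelroll: Bystander: paper label roll 80 mm in diameter, 35 mm high, origin under its centre.
Not all that is in view belongs to the job. What is shaped like the vial3 but pink or yellow is not meant.

How it is judged:
By the outcome, as a careful person would: the job done as asked, in the order asked, and still so for the second after the job is handed in, with the robot touching nothing.
Of vial1, vial2, vial3 only 2 to 3 are there at a start; the rules pass over those that are not, and their reading is None.
Of done1, done2, done3 only 1 to 2 are there at a start; the rules pass over those that are not, and their reading is None.
At some moment in a run one of vial1, vial2, vial3 may be knocked a few centimetres aside while the robot is not near it.
Once in a run the grip may slacken for a moment while it holds something.
It also fails if it takes over 210 s, if anything falls off the work surface, if the arm or the gripper's body presses on something with over 40 N, if the wrist force passes 120 N, or if a joint passes its speed limit or range.

## Working session

There is one attempt and no reset: what is moved stays moved. The work goes in short steps, Python scripts to look and compute and a shell command to move; the robot and the scene stay as the last step left them, time stands still between calls to the robot, and variables do not carry over. Pictures are saved under pics/ and viewed, at most 15 in all, crops included, and the job is handed in when it is done.

```bash
ls; mkdir -p pics
cat > h.py <<'E'
from station import *
import numpy as np, cv2
def ray(p,uv):
    M=np.array(p["world_to_cam"]);K=np.array(p["mtx"])
    R=M[:3,:3];t=M[:3,3]
    d=np.linalg.inv(K)@np.array([uv[0],uv[1],1.]); d=np.array([d[0],-d[1],-d[2]])
    return -R.T@t, R.T@d
def px2w(p,uv,z):
    c,d=ray(p,uv); s=(z-c[2])/d[2]; return (c+s*d)
def w2px(p,X):
    M=np.array(p["world_to_cam"]);K=np.array(p["mtx"])
    c=M[:3,:3]@np.array(X)+M[:3,3]; q=K@np.array([c[0],-c[1],-c[2]]); return q[:2]/q[2]
def save(p,n,crop=None,s=1):
    im=p["color"][...,::-1]
    if crop: im=im[crop[1]:crop[3],crop[0]:crop[2]]
    if s!=1: im=cv2.resize(im,None,fx=s,fy=s,interpolation=cv2.INTER_CUBIC)
    cv2.imwrite("pics/"+n+".png",im)
E
python3 - <<'E'
from h import *
s=sense(); print({k:np.round(v,3).tolist() for k,v in s.items()})
for n in ["top","scene"]:
    p=capture(n); save(p,n+"0"); print(n,[k for k in p], px2w(p,[320,240],0))
    c=ray(p,[320,240])[0]; print(c)
    for l,z in [("vial1",.018),("done1",.043),("handle",.045),("returns",.03),("mat",.003),("jar",.06),("labelroll",.035),("infeed",.08),("groove1",.043)]:
        for d in search_frame(p,l): print(l,round(d["conf"],2),np.round(d["centre"]),np.round(px2w(p,d["centre"],z),3))
E
```

```text
pics
{'time_s': 0.0, 'joints': [91.477, 22.09, 0.379, -0.028, -68.41, -14.814], 'joint_velocities': [-0.094, -0.009, 0.017, -0.091, -0.045, -0.022], 'effort': [0.0, -39.067, 18.741, 4.22, 0.011, -0.0], 'tcp_pos': [0.144, 0.608, 0.221], 'ee_rot': [[0.973, -0.231, -0.0], [-0.231, -0.973, -0.002], [0.0, 0.002, -1.0]], 'wrist_force': [-0.129, -0.074, 0.556], 'moment': [0.041, 0.011, -0.0], 'gripper_force': 0.0, 'gripper_width': 1.0}
top ['color', 'mtx', 'world_to_cam', 'shot'] [0.57844226 0.01774989 0.        ]
[0.53038958 0.03739877 1.27581077]
vial1 0.91 [186. 178.] [0.739 0.385 0.018]
vial1 0.9 [249. 290.] [0.439 0.207 0.018]
vial1 0.84 [199. 263.] [0.509 0.343 0.018]
vial1 0.81 [252. 176.] [0.749 0.206 0.018]
vial1 0.6 [263. 236.] [0.585 0.173 0.018]
done1 0.56 [377. 223.] [ 0.625 -0.132  0.043]
done1 0.16 [262. 236.] [0.584 0.173 0.043]
handle 0.7 [382. 215.] [ 0.646 -0.145  0.045]
returns 0.55 [477. 280.] [ 0.476 -0.404  0.03 ]
mat 0.9 [235. 263.] [0.512 0.249 0.003]
jar 0.8 [452. 216.] [ 0.645 -0.328  0.06 ]
jar 0.64 [201. 259.] [0.522 0.329 0.06 ]
labelroll 0.65 [151. 230.] [0.59
[... 527 characters left out ...]
0.517 0.336 0.018]
vial1 0.65 [323. 356.] [0.749 0.221 0.018]
done1 0.79 [263. 220.] [ 0.619 -0.137  0.043]
handle 0.96 [269. 218.] [ 0.605 -0.13   0.045]
handle 0.36 [463. 400.] [0.617 0.482 0.045]
returns 0.81 [242. 144.] [ 0.482 -0.404  0.03 ]
mat 0.57 [407. 312.] [0.528 0.268 0.003]
mat 0.3 [437. 328.] [0.511 0.339 0.003]
jar 0.62 [267. 215.] [ 0.609 -0.131  0.06 ]
jar 0.6 [208. 186.] [ 0.66  -0.308  0.06 ]
labelroll 0.78 [464. 399.] [0.609 0.48  0.035]
labelroll 0.72 [268. 219.] [ 0.605 -0.136  0.035]
labelroll 0.59 [410. 268.] [0.453 0.203 0.035]
infeed 0.56 [218. 247.] [ 0.762 -0.12   0.08 ]
infeed 0.32 [267. 218.] [ 0.623 -0.11   0.08 ]
groove1 0.77 [264. 217.] [ 0.61  -0.142  0.043]
```

View pics/top0.png

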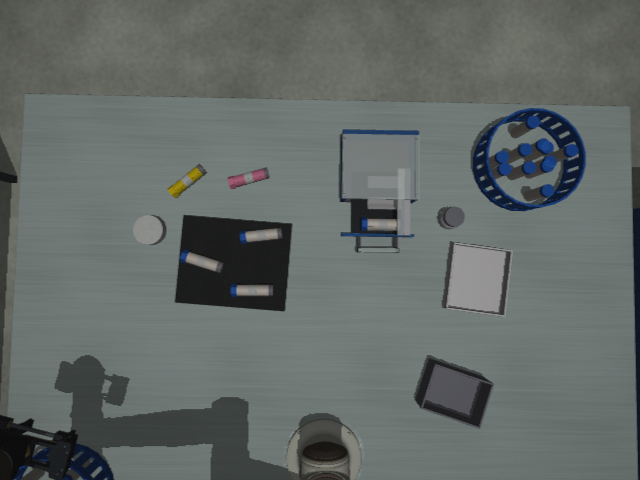

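View pics/scene0.png

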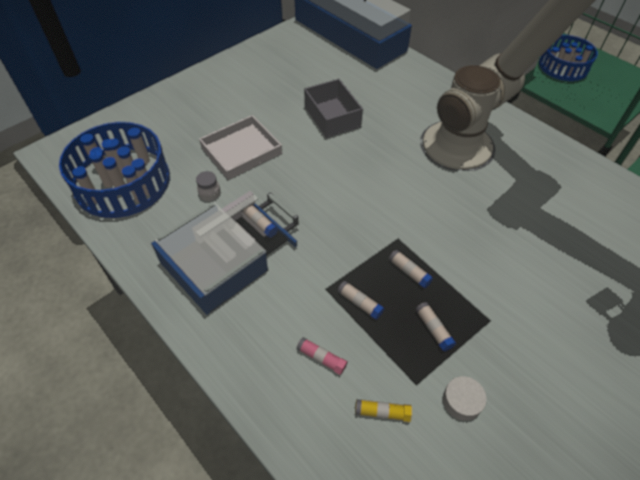

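The top view shows three fresh vials on the mat with blue caps to the left, a measured vial in groove 1 (380,225), the pull bar at (378,249) and the returns tray at (478,279). The scene view agrees, with pink and yellow decoys off the mat.

Run:
```python
from h import *
p=capture("top")
for n,uv,z in [("barL",(359,250),.045),("barR",(398,250),.045),("barM",(378,250),.045),("hfl",(340,201),.08),("hfr",(418,201),.08),("hbl",(342,131),.08),("hbr",(418,131),.08)]: print(n,np.round(px2w(p,uv,z),3))
c=p["color"][110:265,330:430][...,::-1]; c=cv2.resize(c,None,fx=5,fy=3.8*5/5,interpolation=cv2.INTER_CUBIC)
c=cv2.resize(p["color"][115:260,325:435][...,::-1],None,fx=4,fy=4,interpolation=cv2.INTER_CUBIC)
w=capture("wrist"); im=w["color"][...,::-1]
print("cam in tool", np.round(np.array(sense()["ee_rot"]).T@(ray(w,[0,0])[0]-np.array(sense()["tcp_pos"])),3), np.round(np.array(sense()["ee_rot"]).T@np.array(w["world_to_cam"])[:3,:3].T,2), w["mtx"])
cv2.imwrite("pics/a.png",c)
```

```text
barL [ 0.552 -0.085  0.045]
barR [ 0.554 -0.189  0.045]
barM [ 0.553 -0.136  0.045]
hfl [ 0.677 -0.031  0.08 ]
hfr [ 0.681 -0.234  0.08 ]
hbl [ 0.861 -0.034  0.08 ]
hbr [ 0.865 -0.233  0.08 ]
cam in tool [ 0.072  0.    -0.163] [[ 0.    0.97  0.26]
 [ 1.   -0.   -0.  ]
 [-0.    0.26 -0.97]] [[341.91636884   0.         316.8942582 ]
 [  0.         341.91636884 242.84674911]
 [  0.           0.           1.        ]]
```

View pics/a.png

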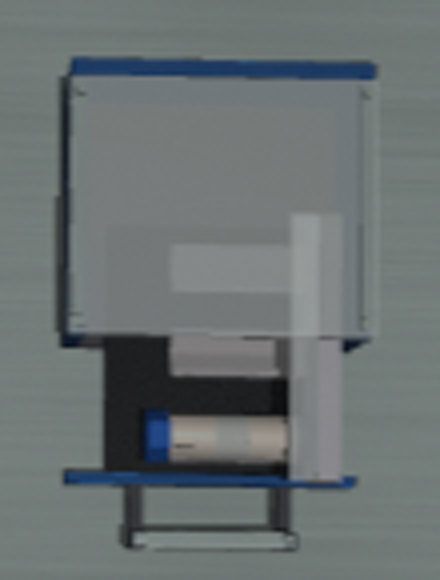

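```bash
python3 -m pendant '[{"x":0.27,"y":-0.5,"rz":-0.05},{"x":0.4,"y":-0.75,"rz":-0.1},{"x":0.54,"y":-0.99,"rz":-0.14},{"x":0.54,"y":-0.99,"rz":-0.14},{"x":0.54,"y":-0.99,"rz":-0.14},{"x":0.54,"y":-0.99,"rz":-0.14},{"x":0.54,"y":-0.99,"rz":-0.14},{"x":0.54,"y":-0.99,"rz":-0.14}]' && python3 -m pendant '[{"x":0.2,"y":-0.3,"rz":-0.05},{"x":0.3,"y":-0.6,"rz":-0.1},{"x":0.54,"y":-0.99,"rz":-0.14},{"x":0.54,"y":-0.99,"rz":-0.14},{"x":0.54,"y":-0.99,"rz":-0.14},{"x":0.54,"y":-0.99,"rz":-0.14},{"x":0.54,"y":-0.99,"rz":-0.14},{"x":0.54,"y":-0.99,"rz":-0.14}]' && python3 -m pendant '[{"x":0.2,"y":-0.3,"rz":-0.05},{"x":0.3,"y":-0.6,"rz":-0.1},{"x":0.55,"y":-0.99,"rz":-0.14,"claw":0.45},{"x":0.55,"y":-0.99,"rz":-0.14,"claw":0.45},{"x":0.55,"y":-0.99,"rz":-0.14,"claw":0.45},{"x":0.55,"y":-0.99,"rz":-0.14,"claw":0.45},{"x":0.55,"y":-0.99,"rz":-0.14,"claw":0.45},{"x":0.55,"y":-0.99,"rz":-0.14,"claw":0.45}]'
python3 - <<'E'
from h import *
w=capture("wrist"); save(w,"w1"); s=sense(); print(s["tcp_pos"],s["ee_rot"][0],s["joints"])
for l in ["handle","done1"]:
  for d in regions_of(w,l)[:2]:
    m=d["region"].astype(np.uint8); c,sz,a=cv2.minAreaRect(cv2.findNonZero(m)); print(l,d["conf"],d["centre"],c,sz,a,px2w(w,c,.045))
for q in [(.553,-.085,.045),(.553,-.189,.045)]: print(w2px(w,q))
E
```

```text
[0.1441627  0.60812438 0.22255596] [ 9.73024659e-01 -2.30701131e-01  2.47725989e-06] [ 9.14780682e+01  2.20408367e+01  4.52120410e-01  1.75903593e-04
 -6.84104474e+01 -1.48164867e+01]
[1299.79926441 -700.06442239]
[1507.85693031 -770.24201361]$[0]: bad value
```

View pics/w1.png

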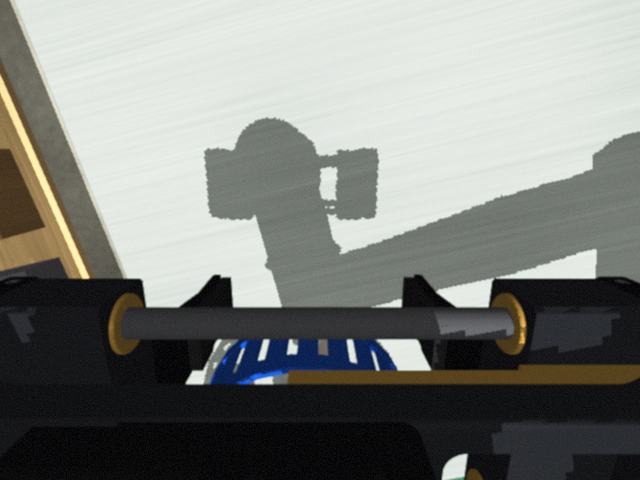

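The move was refused because each row must carry all keys. The wrist picture shows only the bench, with the gripper filling rows 280 and below.

```bash
python3 -m pendant '[{"x":0.27,"y":-0.5,"z":0,"rx":0,"ry":0,"rz":-0.05,"claw":0.45},{"x":0.4,"y":-0.75,"z":0,"rx":0,"ry":0,"rz":-0.1,"claw":0.45},{"x":0.54,"y":-0.99,"z":0,"rx":0,"ry":0,"rz":-0.14,"claw":0.45},{"x":0.54,"y":-0.99,"z":0,"rx":0,"ry":0,"rz":-0.14,"claw":0.45},{"x":0.54,"y":-0.99,"z":0,"rx":0,"ry":0,"rz":-0.14,"claw":0.45},{"x":0.54,"y":-0.99,"z":0,"rx":0,"ry":0,"rz":-0.14,"claw":0.45},{"x":0.54,"y":-0.99,"z":0,"rx":0,"ry":0,"rz":-0.14,"claw":0.45},{"x":0.54,"y":-0.99,"z":0,"rx":0,"ry":0,"rz":-0.14,"claw":0.45}]'
```

```text
time_s: 2.25
tcp_pos: [0.2788, 0.3616, 0.2225]
ee_rot: [[0.783, -0.622, 0.0], [-0.622, -0.783, 0.0], [-0.0, -0.0, -1.0]]
wrist_force: [0.5, 0.2, 0.6]
gripper_width: 0.452
gripper_force: 0.0
```

```bash
python3 -m pendant '[{"x":0.2,"y":-0.2,"z":0,"rx":0,"ry":0,"rz":-0.05,"claw":0.45},{"x":0.3,"y":-0.4,"z":0,"rx":0,"ry":0,"rz":-0.1,"claw":0.45},{"x":0.45,"y":-0.6,"z":0,"rx":0,"ry":0,"rz":-0.14,"claw":0.45},{"x":0.55,"y":-0.8,"z":0,"rx":0,"ry":0,"rz":-0.14,"claw":0.45},{"x":0.55,"y":-0.8,"z":0,"rx":0,"ry":0,"rz":-0.14,"claw":0.45},{"x":0.55,"y":-0.8,"z":0,"rx":0,"ry":0,"rz":-0.14,"claw":0.45},{"x":0.55,"y":-0.8,"z":0,"rx":0,"ry":0,"rz":-0.14,"claw":0.45},{"x":0.55,"y":-0.8,"z":0,"rx":0,"ry":0,"rz":-0.14,"claw":0.45}]' && python3 -m pendant '[{"x":0.2,"y":-0.2,"z":0,"rx":0,"ry":0,"rz":-0.05,"claw":0.45},{"x":0.3,"y":-0.4,"z":0,"rx":0,"ry":0,"rz":-0.1,"claw":0.45},{"x":0.45,"y":-0.6,"z":0,"rx":0,"ry":0,"rz":-0.14,"claw":0.45},{"x":0.55,"y":-0.8,"z":0,"rx":0,"ry":0,"rz":-0.14,"claw":0.45},{"x":0.55,"y":-0.8,"z":0,"rx":0,"ry":0,"rz":-0.14,"claw":0.45},{"x":0.55,"y":-0.8,"z":0,"rx":0,"ry":0,"rz":-0.14,"claw":0.45},{"x":0.55,"y":-0.8,"z":0,"rx":0,"ry":0,"rz":-0.14,"claw":0.45},{"x":0.55,"y":-0.8,"z":0,"rx":0,"ry":0,"rz":-0.14,"claw":0.45}]'
python3 - <<'E'
from h import *
w=capture("wrist"); save(w,"w2")
for l in ["handle","done1"]:
  for d in regions_of(w,l)[:2]:
    m=d["region"].astype(np.uint8); c,sz,a=cv2.minAreaRect(cv2.findNonZero(m)); print(l,d["conf"],d["centre"],c,sz,a,px2w(w,c,.045))
for q in [(.553,-.085,.045),(.553,-.189,.045)]: print(w2px(w,q))
E
```

```text
time_s: 3.25
tcp_pos: [0.4163, 0.1618, 0.2225]
ee_rot: [[0.445, -0.896, -0.0], [-0.896, -0.445, 0.0], [-0.0, -0.0, -1.0]]
wrist_force: [0.2, -0.2, -0.1]
gripper_width: 0.449
gripper_force: 0.0
time_s: 4.25
tcp_pos: [0.5539, -0.0381, 0.2229]
ee_rot: [[0.021, -1.0, 0.001], [-1.0, -0.021, 0.0], [-0.0, -0.001, -1.0]]
wrist_force: [0.2, 0.5, -0.5]
gripper_width: 0.448
gripper_force: 0.0
handle 0.66 [217.2, 101.9] (242.14251708984375, 115.63302612304688) (211.21929931640625, 169.58888244628906) 88.02507019042969 [ 0.62706988 -0.1397748   0.045     ]
done1 0.58 [247.6, 119.3] (244.48770141601562, 115.97675323486328) (110.74581146240234, 35.131446838378906) 88.65210723876953 [ 0.62488213 -0.13951955  0.045     ]
done1 0.52 [279.4, 355.2] (279.5, 356.0) (28.0, 25.0) 90.0 [0.59372477 0.11584983 0.045     ]
[319.73121795 176.7547196 ]
[322.52637033  59.51275785]
```

View pics/w2.png

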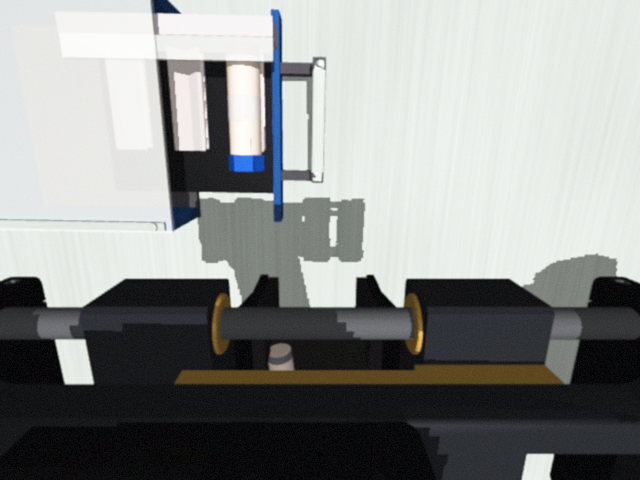

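Bar seen from (322,58) to (319,182), as predicted; measured vial at (245,115); grooves 2 and 3 are empty.

```bash
python3 -m pendant '[{"x":0,"y":-0.2,"z":0,"rx":0,"ry":0,"rz":0,"claw":0.45},{"x":0,"y":-0.4,"z":0,"rx":0,"ry":0,"rz":0,"claw":0.45},{"x":0,"y":-0.4,"z":-0.2,"rx":0,"ry":0,"rz":-0.005,"claw":0.45},{"x":0,"y":-0.4,"z":-0.4,"rx":0,"ry":0,"rz":-0.005,"claw":0.45},{"x":0,"y":-0.4,"z":-0.6,"rx":0,"ry":0,"rz":-0.005,"claw":0.45},{"x":0,"y":-0.4,"z":-0.7,"rx":0,"ry":0,"rz":-0.005,"claw":0.45},{"x":0,"y":-0.4,"z":-0.755,"rx":0,"ry":0,"rz":-0.005,"claw":0.45},{"x":0,"y":-0.4,"z":-0.755,"rx":0,"ry":0,"rz":-0.005,"claw":0.45}]' && python3 -m pendant '[{"x":0,"y":0,"z":0,"rx":0,"ry":0,"rz":0,"claw":0},{"x":0,"y":0,"z":0,"rx":0,"ry":0,"rz":0,"claw":0},{"x":0,"y":0,"z":0,"rx":0,"ry":0,"rz":0,"claw":0},{"x":0,"y":0,"z":0,"rx":0,"ry":0,"rz":0,"claw":0},{"x":0,"y":0,"z":0,"rx":0,"ry":0,"rz":0,"claw":0},{"x":0,"y":0,"z":0,"rx":0,"ry":0,"rz":0,"claw":0},{"x":0,"y":0,"z":0,"rx":0,"ry":0,"rz":0,"claw":0},{"x":0,"y":0,"z":0,"rx":0,"ry":0,"rz":0,"claw":0}]'
```

```text
time_s: 5.4
tcp_pos: [0.5541, -0.1393, 0.0334]
ee_rot: [[0.003, -1.0, -0.001], [-1.0, -0.003, -0.0], [0.0, 0.001, -1.0]]
wrist_force: [0.5, -0.2, -0.7]
gripper_width: 0.45
gripper_force: 0.0
time_s: 6.4
tcp_pos: [0.5548, -0.1394, 0.0345]
ee_rot: [[0.003, -1.0, 0.002], [-1.0, -0.003, -0.0], [0.0, -0.002, -1.0]]
wrist_force: [-0.3, 0.8, 4.4]
gripper_width: 0.13
gripper_force: 30.0
```

```bash
python3 -m pendant '[{"x":-0.05,"y":0,"z":0,"rx":0,"ry":0,"rz":0,"claw":0},{"x":-0.12,"y":0,"z":0,"rx":0,"ry":0,"rz":0,"claw":0},{"x":-0.2,"y":0,"z":0,"rx":0,"ry":0,"rz":0,"claw":0},{"x":-0.28,"y":0,"z":0,"rx":0,"ry":0,"rz":0,"claw":0},{"x":-0.36,"y":0,"z":0,"rx":0,"ry":0,"rz":0,"claw":0},{"x":-0.42,"y":0,"z":0,"rx":0,"ry":0,"rz":0,"claw":0},{"x":-0.45,"y":0,"z":0,"rx":0,"ry":0,"rz":0,"claw":0},{"x":-0.465,"y":0,"z":0,"rx":0,"ry":0,"rz":0,"claw":0}]' && python3 -m pendant '[{"x":-0.005,"y":0,"z":0,"rx":0,"ry":0,"rz":0,"claw":0},{"x":-0.01,"y":0,"z":0,"rx":0,"ry":0,"rz":0,"claw":0},{"x":-0.01,"y":0,"z":0,"rx":0,"ry":0,"rz":0,"claw":0},{"x":-0.01,"y":0,"z":0,"rx":0,"ry":0,"rz":0,"claw":0},{"x":-0.01,"y":0,"z":0,"rx":0,"ry":0,"rz":0,"claw":0},{"x":-0.01,"y":0,"z":0,"rx":0,"ry":0,"rz":0,"claw":0},{"x":-0.01,"y":0,"z":0,"rx":0,"ry":0,"rz":0,"claw":0},{"x":-0.01,"y":0,"z":0,"rx":0,"ry":0,"rz":0,"claw":0}]'
```

```text
time_s: 7.4
tcp_pos: [0.4402, -0.1396, 0.0345]
ee_rot: [[0.004, -1.0, 0.007], [-1.0, -0.004, -0.0], [0.0, -0.007, -1.0]]
wrist_force: [8.5, -3.9, -4.2]
gripper_width: 0.13
gripper_force: 30.0
time_s: 8.4
tcp_pos: [0.4403, -0.1396, 0.0345]
ee_rot: [[0.004, -1.0, 0.01], [-1.0, -0.004, -0.001], [0.001, -0.01, -1.0]]
wrist_force: [9.7, -3.5, -3.5]
gripper_width: 0.132
gripper_force: 30.0
```

```bash
python3 -m pendant '[{"x":0.005,"y":0,"z":0,"rx":0,"ry":0,"rz":0,"claw":0.45},{"x":0.005,"y":0,"z":0,"rx":0,"ry":0,"rz":0,"claw":0.45},{"x":0.005,"y":0,"z":0,"rx":0,"ry":0,"rz":0,"claw":0.45},{"x":0.005,"y":0,"z":0.15,"rx":0,"ry":0,"rz":0,"claw":0.45},{"x":0.1,"y":0.1,"z":0.35,"rx":0,"ry":0,"rz":0,"claw":0.45},{"x":0.28,"y":0.3,"z":0.5,"rx":0,"ry":0,"rz":0,"claw":0.45},{"x":0.38,"y":0.44,"z":0.6,"rx":0,"ry":0,"rz":0,"claw":0.45},{"x":0.38,"y":0.44,"z":0.6,"rx":0,"ry":0,"rz":0,"claw":0.45}]'
python3 - <<'E'
from h import *
w=capture("wrist"); save(w,"w3"); t=capture("top"); save(t,"t3",(300,100,500,340),2.5)
for l in ["handle","done1","groove1","infeed"]:
  for d in regions_of(w,l)[:2]:
    m=d["region"].astype(np.uint8); c,sz,a=cv2.minAreaRect(cv2.findNonZero(m)); print(l,d["conf"],d["centre"],c,sz,a,px2w(w,c,.045))
E
```

```text
time_s: 9.4
tcp_pos: [0.5326, -0.0269, 0.1855]
ee_rot: [[0.007, -1.0, 0.004], [-1.0, -0.007, 0.001], [-0.001, -0.004, -1.0]]
wrist_force: [-0.1, -0.3, -0.9]
gripper_width: 0.449
gripper_force: 0.0
handle 0.91 [277.9, 90.7] (296.5, 109.0) (218.0, 299.0) 90.0 [ 0.55169535 -0.13165153  0.045     ]
done1 0.93 [350.0, 97.9] (345.5778503417969, 97.44924926757812) (40.07003402709961, 127.29219818115234) 0.5906571745872498 [ 0.51122744 -0.14085382  0.045     ]
done1 0.4 [277.0, 83.2] (296.0, 109.0) (218.0, 300.0) 90.0 [ 0.55211055 -0.13164847  0.045     ]
groove1 0.81 [277.5, 87.8] (296.0, 109.0) (218.0, 300.0) 90.0 [ 0.55211055 -0.13164847  0.045     ]
infeed 0.96 [181.6, 101.7] (222.99996948242188, 115.49998474121094) (445.99993896484375, 230.99996948242188) 0.0 [ 0.61310306 -0.1261171   0.045     ]
```

View pics/w3.png

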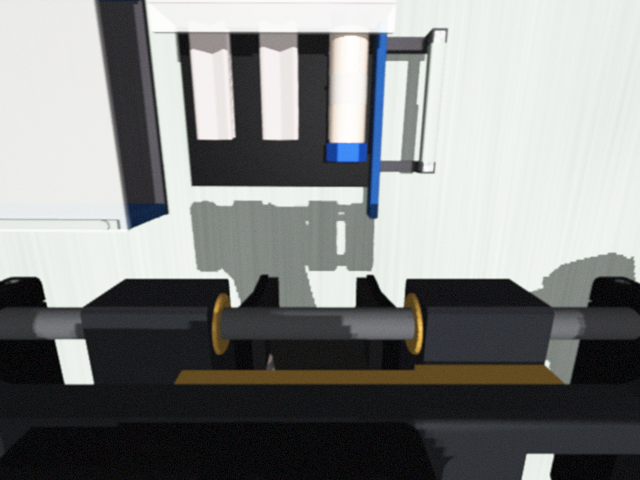

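Tray is fully out: vial axis near col 348, cap end row 161, grooves 2/3 near cols 279/212, bar near col 433.

Run:
```python
from h import *
w=capture("wrist")
for n,uv,z in [("bar top",(441,33),.045),("bar bot",(429,171),.045),("bar mid",(433,105),.051),("v edges",(329,90),.043),("",(368,90),.043),("cap end",(347,161),.04),("cap/body",(347,143),.058),("g2",(261,138),.0343),("",(298,138),.0343),("g3",(196,138),.0343),("",(235,138),.0343),("hood edge",(280,32),.064),("g end",(280,138),.0343),("housefront",(102,100),.08)]: print(n,np.round(px2w(w,uv,z),4))
```

```text
bar top [ 0.4327 -0.191   0.045 ]
bar bot [ 0.4328 -0.0853  0.045 ]
bar mid [ 0.4361 -0.1377  0.051 ]
v edges [ 0.5197 -0.1499  0.043 ]
 [ 0.4878 -0.15    0.043 ]
cap end [ 0.5032 -0.0934  0.04  ]
cap/body [ 0.5052 -0.108   0.058 ]
g2 [ 0.578  -0.1125  0.0343]
 [ 0.5459 -0.1126  0.0343]
g3 [ 0.6345 -0.1123  0.0343]
 [ 0.6006 -0.1124  0.0343]
hood edge [ 0.5567 -0.1856  0.064 ]
g end [ 0.5615 -0.1125  0.0343]
housefront [ 0.6845 -0.1368  0.08  ]
```

View pics/t3.png

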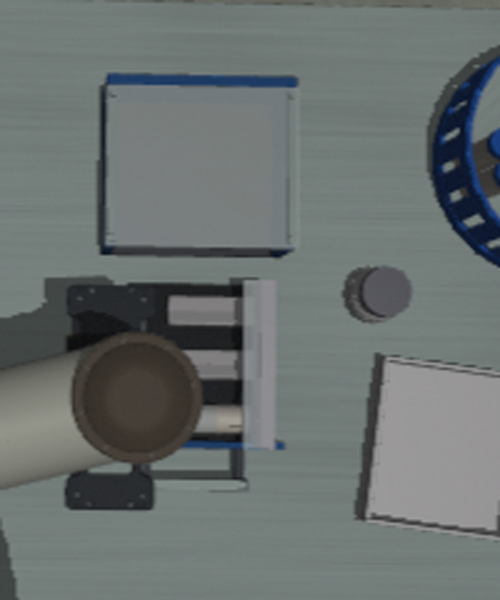

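```bash
python3 -m pendant '[{"x":-0.06,"y":-0.24,"z":0,"rx":0,"ry":0,"rz":0,"claw":0.5},{"x":-0.114,"y":-0.472,"z":-0.1,"rx":0,"ry":0,"rz":0,"claw":0.5},{"x":-0.114,"y":-0.472,"z":-0.25,"rx":0,"ry":0,"rz":0,"claw":0.5},{"x":-0.114,"y":-0.472,"z":-0.4,"rx":0,"ry":0,"rz":0,"claw":0.5},{"x":-0.114,"y":-0.472,"z":-0.5,"rx":0,"ry":0,"rz":0,"claw":0.5},{"x":-0.114,"y":-0.472,"z":-0.57,"rx":0,"ry":0,"rz":0,"claw":0.5},{"x":-0.114,"y":-0.472,"z":-0.594,"rx":0,"ry":0,"rz":0,"claw":0.5},{"x":-0.114,"y":-0.472,"z":-0.594,"rx":0,"ry":0,"rz":0,"claw":0.5}]' && python3 -m pendant '[{"x":0,"y":0,"z":0,"rx":0,"ry":0,"rz":0,"claw":0},{"x":0,"y":0,"z":0,"rx":0,"ry":0,"rz":0,"claw":0},{"x":0,"y":0,"z":0,"rx":0,"ry":0,"rz":0,"claw":0},{"x":0,"y":0,"z":0,"rx":0,"ry":0,"rz":0,"claw":0},{"x":0,"y":0,"z":0,"rx":0,"ry":0,"rz":0,"claw":0},{"x":0,"y":0,"z":0,"rx":0,"ry":0,"rz":0,"claw":0},{"x":0,"y":0,"z":0,"rx":0,"ry":0,"rz":0,"claw":0},{"x":0,"y":0,"z":0,"rx":0,"ry":0,"rz":0,"claw":0}]'
python3 - <<'E'
from h import *
t=capture("top")
print(np.round([px2w(t,q,.035) for q in [(451,242),(511,249),(504,316),(445,308)]],3))
for d in regions_of(t,"returns")[:1]:
    m=d["region"].astype(np.uint8); c,sz,a=cv2.minAreaRect(cv2.findNonZero(m)); print(c,sz,a,px2w(t,c,.03))
E
```

```text
time_s: 10.75
tcp_pos: [0.502, -0.1477, 0.0354]
ee_rot: [[0.003, -1.0, 0.0], [-1.0, -0.003, -0.0], [0.0, -0.0, -1.0]]
wrist_force: [2.0, -0.8, 0.3]
gripper_width: 0.499
gripper_force: 0.6
time_s: 11.75
tcp_pos: [0.5075, -0.1476, 0.038]
ee_rot: [[0.005, -1.0, 0.013], [-1.0, -0.005, -0.001], [0.001, -0.013, -1.0]]
wrist_force: [7.0, -2.0, 3.0]
gripper_width: 0.333
gripper_force: 30.0
[[ 0.578 -0.333  0.035]
 [ 0.562 -0.495  0.035]
 [ 0.383 -0.475  0.035]
 [ 0.402 -0.317  0.035]]
(477.7769470214844, 278.7846374511719) (63.50577926635742, 67.84699249267578) 7.125016689300537 [ 0.48042424 -0.40699762  0.03      ]
```

```bash
python3 -m pendant '[{"x":0.016,"y":0.03,"z":0,"rx":0,"ry":0,"rz":0,"claw":0},{"x":0.016,"y":0.07,"z":0,"rx":0,"ry":0,"rz":0,"claw":0},{"x":0.016,"y":0.11,"z":0,"rx":0,"ry":0,"rz":0,"claw":0},{"x":0.016,"y":0.14,"z":0,"rx":0,"ry":0,"rz":0,"claw":0},{"x":0.016,"y":0.14,"z":0.04,"rx":0,"ry":0,"rz":0,"claw":0},{"x":0.016,"y":0.14,"z":0.15,"rx":0,"ry":0,"rz":0,"claw":0},{"x":0.016,"y":0.14,"z":0.3,"rx":0,"ry":0,"rz":0,"claw":0},{"x":0.016,"y":0.14,"z":0.44,"rx":0,"ry":0,"rz":0,"claw":0}]' && python3 -m pendant '[{"x":-0.02,"y":-0.15,"z":0,"rx":0,"ry":0,"rz":0,"claw":0},{"x":-0.04,"y":-0.3,"z":0,"rx":0,"ry":0,"rz":0,"claw":0},{"x":-0.06,"y":-0.45,"z":0,"rx":0,"ry":0,"rz":0,"claw":0},{"x":-0.08,"y":-0.6,"z":0,"rx":0,"ry":0,"rz":0,"claw":0},{"x":-0.1,"y":-0.75,"z":0,"rx":0,"ry":0,"rz":0,"claw":0},{"x":-0.11,"y":-0.9,"z":0,"rx":0,"ry":0,"rz":0,"claw":0},{"x":-0.11,"y":-0.95,"z":0,"rx":0,"ry":0,"rz":-0.03,"claw":0},{"x":-0.11,"y":-1,"z":0,"rx":0,"ry":0,"rz":-0.03,"claw":0}]'
```

```text
time_s: 12.85
tcp_pos: [0.5034, -0.1123, 0.1458]
ee_rot: [[0.002, -1.0, -0.005], [-1.0, -0.002, 0.001], [-0.001, 0.005, -1.0]]
wrist_force: [-0.2, -0.0, -0.8]
gripper_width: 0.329
gripper_force: 30.0
time_s: 13.85
tcp_pos: [0.4765, -0.3622, 0.1445]
ee_rot: [[-0.091, -0.996, -0.003], [-0.996, 0.091, 0.002], [-0.002, 0.004, -1.0]]
wrist_force: [0.1, 0.5, -0.7]
gripper_width: 0.336
gripper_force: 30.0
```

```bash
python3 -m pendant '[{"x":0.012,"y":-0.18,"z":-0.1,"rx":0,"ry":0,"rz":0,"claw":0},{"x":0.012,"y":-0.18,"z":-0.2,"rx":0,"ry":0,"rz":0,"claw":0},{"x":0.012,"y":-0.18,"z":-0.3,"rx":0,"ry":0,"rz":0,"claw":0},{"x":0.012,"y":-0.18,"z":-0.4,"rx":0,"ry":0,"rz":0,"claw":0},{"x":0.012,"y":-0.18,"z":-0.46,"rx":0,"ry":0,"rz":0,"claw":0},{"x":0.012,"y":-0.18,"z":-0.49,"rx":0,"ry":0,"rz":0,"claw":0},{"x":0.012,"y":-0.18,"z":-0.505,"rx":0,"ry":0,"rz":0,"claw":0},{"x":0.012,"y":-0.18,"z":-0.505,"rx":0,"ry":0,"rz":0,"claw":0}]' && python3 -m pendant '[{"x":0,"y":0,"z":0,"rx":0,"ry":0,"rz":0,"claw":0},{"x":0,"y":0,"z":0,"rx":0,"ry":0,"rz":0,"claw":0.5},{"x":0,"y":0,"z":0,"rx":0,"ry":0,"rz":0,"claw":0.5},{"x":0,"y":0,"z":0,"rx":0,"ry":0,"rz":0,"claw":0.5},{"x":0,"y":0,"z":0.1,"rx":0,"ry":0,"rz":0,"claw":0.5},{"x":0,"y":0,"z":0.3,"rx":0,"ry":0,"rz":0,"claw":0.5},{"x":0,"y":0.1,"z":0.5,"rx":0,"ry":0,"rz":0,"claw":0.6},{"x":0,"y":0.3,"z":0.6,"rx":0,"ry":0,"rz":0,"claw":0.6}]'
python3 - <<'E'
from h import *
t=capture("top"); a=t["color"][200:330,430:530][...,::-1]; b=t["color"][160:320,165:305][...,::-1]
a=cv2.resize(a,(308,400),interpolation=cv2.INTER_CUBIC); b=cv2.resize(b,(490,560),interpolation=cv2.INTER_CUBIC)
o=np.zeros((560,800,3),np.uint8); o[:560,:490]=b; o[:400,490:798]=a; cv2.imwrite("pics/t4.png",o)
for d in regions_of(t,"vial1"):
    m=d["region"].astype(np.uint8); c,sz,an=cv2.minAreaRect(cv2.findNonZero(m)); 
    box=cv2.boxPoints((c,sz,an)); P=np.array([px2w(t,q,.018) for q in box])[:,:2]
    e=[P[1]-P[0],P[2]-P[1]]; L=max(e,key=np.linalg.norm); print(round(d["conf"],2),np.round(c),np.round(px2w(t,c,.018),3),"len",np.round(np.linalg.norm(L),3),"ang",np.round(np.degrees(np.arctan2(L[1],L[0])),1))
E
```

```text
time_s: 14.85
tcp_pos: [0.4817, -0.4075, 0.0195]
ee_rot: [[-0.091, -0.996, 0.001], [-0.996, 0.091, -0.0], [0.0, -0.001, -1.0]]
wrist_force: [-0.2, -0.1, -0.9]
gripper_width: 0.334
gripper_force: 30.0
time_s: 15.85
tcp_pos: [0.4827, -0.3333, 0.1722]
ee_rot: [[-0.093, -0.996, 0.005], [-0.996, 0.093, -0.003], [0.002, -0.005, -1.0]]
wrist_force: [0.7, 0.1, -0.4]
gripper_width: 0.583
gripper_force: 0.0
0.95 [247. 260.] [0.52  0.214 0.018] len 0.108 ang -89.0
0.82 [261. 234.] [0.591 0.178 0.018] len 0.109 ang -82.3
0.73 [187. 180.] [0.734 0.384 0.018] len 0.107 ang -47.9
0.72 [202. 261.] [0.516 0.335 0.018] len 0.117 ang -106.4
0.67 [248. 178.] [0.745 0.216 0.018] len 0.113 ang -73.8
```

View pics/t4.png

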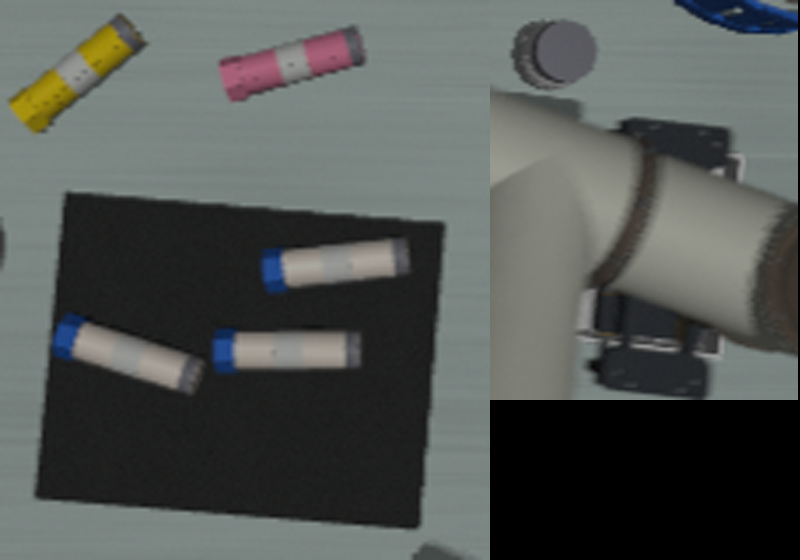

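One vial has been knocked from (249,290) to (247,260) in the full top view; the three fresh ones sit on the mat with the caps to +y. The arm still hides the returns tray.

```bash
python3 -m pendant '[{"x":0,"y":0.15,"z":0,"rx":0,"ry":0,"rz":0,"claw":0.6},{"x":0,"y":0.35,"z":0,"rx":0,"ry":0,"rz":0.01,"claw":0.6},{"x":0,"y":0.55,"z":0,"rx":0,"ry":0,"rz":0.02,"claw":0.6},{"x":0,"y":0.8,"z":0,"rx":0,"ry":0,"rz":0.035,"claw":0.6},{"x":0,"y":1,"z":0,"rx":0,"ry":0,"rz":0.035,"claw":0.6},{"x":0,"y":1,"z":0,"rx":0,"ry":0,"rz":0.035,"claw":0.6},{"x":0,"y":1,"z":0,"rx":0,"ry":0,"rz":0.035,"claw":0.6},{"x":0,"y":1,"z":0,"rx":0,"ry":0,"rz":0.035,"claw":0.6}]' && python3 -m pendant '[{"x":0,"y":0.2,"z":0,"rx":0,"ry":0,"rz":0,"claw":0.6},{"x":0.05,"y":0.4,"z":0,"rx":0,"ry":0,"rz":0,"claw":0.6},{"x":0.1,"y":0.6,"z":0,"rx":0,"ry":0,"rz":0,"claw":0.6},{"x":0.15,"y":0.8,"z":0,"rx":0,"ry":0,"rz":0,"claw":0.6},{"x":0.15,"y":1,"z":0,"rx":0,"ry":0,"rz":0,"claw":0.6},{"x":0.15,"y":1,"z":0,"rx":0,"ry":0,"rz":0,"claw":0.6},{"x":0.15,"y":1,"z":0,"rx":0,"ry":0,"rz":0,"claw":0.6},{"x":0.15,"y":1,"z":0,"rx":0,"ry":0,"rz":0,"claw":0.6}]'
python3 - <<'E'
from h import *
w=capture("wrist"); t=capture("top"); save(t,"t5",(430,220,530,340),4)
for p,n in [(w,"w"),(t,"t")]:
  for d in regions_of(p,"vial1"):
    m=d["region"].astype(np.uint8); c,sz,an=cv2.minAreaRect(cv2.findNonZero(m)); 
    box=cv2.boxPoints((c,sz,an)); P=np.array([px2w(p,q,.018) for q in box])[:,:2]
    e=[P[1]-P[0],P[2]-P[1]]; L=max(e,key=np.linalg.norm); print(n,round(d["conf"],2),np.round(c),np.round(px2w(p,c,.018),3),"len",np.round(np.linalg.norm(L),3),"ang",np.round(np.degrees(np.arctan2(L[1],L[0])),1))
E
```

```text
time_s: 16.95
tcp_pos: [0.4813, -0.0835, 0.1688]
ee_rot: [[0.017, -1.0, -0.001], [-1.0, -0.017, -0.0], [0.0, 0.001, -1.0]]
wrist_force: [0.4, -0.3, 0.6]
gripper_width: 0.599
gripper_force: 0.0
time_s: 17.95
tcp_pos: [0.519, 0.1661, 0.169]
ee_rot: [[0.016, -1.0, -0.0], [-1.0, -0.016, -0.0], [0.0, 0.0, -1.0]]
wrist_force: [0.6, 0.2, 0.4]
gripper_width: 0.603
gripper_force: 0.0
w 0.96 [312. 262.] [0.524 0.199 0.018] len 0.088 ang 91.5
w 0.91 [327. 356.] [0.507 0.3   0.018] len 0.044 ang -110.5
w 0.72 [ 73. 253.] [0.753 0.193 0.018] len 0.066 ang 108.2
w 0.66 [241. 239.] [0.592 0.176 0.018] len 0.112 ang 97.9
t 0.89 [249. 178.] [0.745 0.215 0.018] len 0.114 ang -73.9
t 0.56 [187. 181.] [0.733 0.383 0.018] len 0.108 ang -49.3
t 0.54 [192. 258.] [0.523 0.363 0.018] len 0.06 ang -109.5
t 0.4 [276. 233.] [0.595 0.139 0.018] len 0.03 ang -89.0
```

View pics/t5.png

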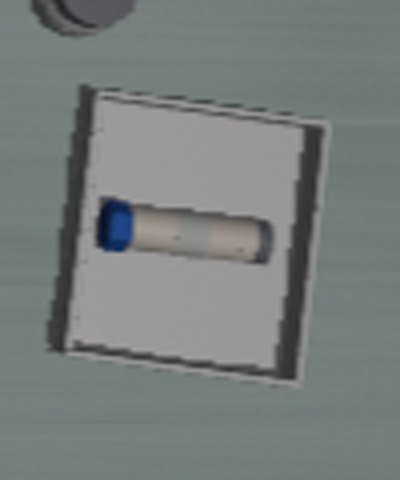

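The measured vial lies flat inside the returns tray. Now the first fresh vial.

```bash
python3 -m pendant '[{"x":0.012,"y":0.184,"z":-0.05,"rx":0,"ry":0,"rz":0,"claw":0.6},{"x":0.012,"y":0.184,"z":-0.2,"rx":0,"ry":0,"rz":0,"claw":0.6},{"x":0.012,"y":0.184,"z":-0.35,"rx":0,"ry":0,"rz":0,"claw":0.6},{"x":0.012,"y":0.184,"z":-0.5,"rx":0,"ry":0,"rz":0,"claw":0.6},{"x":0.012,"y":0.184,"z":-0.58,"rx":0,"ry":0,"rz":0,"claw":0.6},{"x":0.012,"y":0.184,"z":-0.62,"rx":0,"ry":0,"rz":0,"claw":0.6},{"x":0.012,"y":0.184,"z":-0.625,"rx":0,"ry":0,"rz":0,"claw":0.6},{"x":0.012,"y":0.184,"z":-0.625,"rx":0,"ry":0,"rz":0,"claw":0.6}]' && python3 -m pendant '[{"x":0,"y":0,"z":0,"rx":0,"ry":0,"rz":0,"claw":0},{"x":0,"y":0,"z":0,"rx":0,"ry":0,"rz":0,"claw":0},{"x":0,"y":0,"z":0,"rx":0,"ry":0,"rz":0,"claw":0},{"x":0,"y":0,"z":0,"rx":0,"ry":0,"rz":0,"claw":0},{"x":0,"y":0,"z":0,"rx":0,"ry":0,"rz":0,"claw":0},{"x":0,"y":0,"z":0.1,"rx":0,"ry":0,"rz":0,"claw":0},{"x":0,"y":0,"z":0.3,"rx":0,"ry":0,"rz":0,"claw":0},{"x":0,"y":0,"z":0.5,"rx":0,"ry":0,"rz":0,"claw":0}]'
```

```text
time_s: 19.15
tcp_pos: [0.5226, 0.214, 0.0137]
ee_rot: [[0.019, -1.0, 0.002], [-1.0, -0.019, 0.001], [-0.001, -0.002, -1.0]]
wrist_force: [0.5, -0.1, -0.2]
gripper_width: 0.599
gripper_force: 0.0
time_s: 20.15
tcp_pos: [0.5214, 0.2133, 0.1385]
ee_rot: [[0.019, -1.0, -0.001], [-1.0, -0.019, -0.001], [0.001, 0.001, -1.0]]
wrist_force: [-0.1, 0.3, -0.5]
gripper_width: 0.337
gripper_force: 30.0
```

```bash
python3 -m pendant '[{"x":0.1,"y":-0.2,"z":0.05,"rx":0,"ry":0,"rz":-0.006,"claw":0},{"x":0.2,"y":-0.4,"z":0.05,"rx":0,"ry":0,"rz":-0.006,"claw":0},{"x":0.3,"y":-0.6,"z":0.05,"rx":0,"ry":0,"rz":-0.006,"claw":0},{"x":0.41,"y":-0.8,"z":0.05,"rx":0,"ry":0,"rz":-0.006,"claw":0},{"x":0.41,"y":-0.9,"z":0.05,"rx":0,"ry":0,"rz":-0.006,"claw":0},{"x":0.41,"y":-1,"z":0.05,"rx":0,"ry":0,"rz":-0.006,"claw":0},{"x":0.41,"y":-1,"z":0.05,"rx":0,"ry":0,"rz":-0.006,"claw":0},{"x":0.41,"y":-1,"z":0.05,"rx":0,"ry":0,"rz":-0.006,"claw":0}]'
python3 - <<'E'
from h import *
w=capture("wrist"); save(w,"w6"); s=sense(); print(s["tcp_pos"])
T=np.array(s["tcp_pos"])
for yo in [-.045,-.055,-.065]: print(yo, w2px(w,T+[0,yo,.005+.0]))
for x in [.508,.566,.624]: print([np.round(w2px(w,[x,y,z])) for y,z in [(-.112,.0343),(-.186,.063)]])
E
```

```text
time_s: 21.15
tcp_pos: [0.6242, -0.036, 0.15]
ee_rot: [[-0.0, -1.0, -0.001], [-1.0, 0.0, 0.0], [-0.0, 0.001, -1.0]]
wrist_force: [-1.1, -0.5, -0.3]
gripper_width: 0.331
gripper_force: 30.0
[ 0.62432399 -0.03565183  0.1501058 ]
-0.045 [318.41118383 210.82054026]
-0.055 [318.45798063 189.1793802 ]
-0.065 [318.50636582 166.80367079]
[array([466., 145.]), array([498.,  25.])]
[array([392., 145.]), array([409.,  25.])]
[array([318., 145.]), array([319.,  25.])]
```

View pics/w6.png

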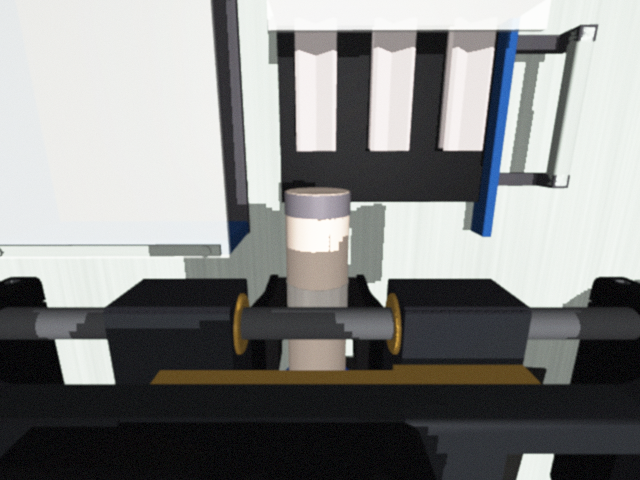

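End face at row 189 (as expected 55 mm from TCP); groove 3 ends at (316,151), hood edge row 29.

```bash
python3 -m pendant '[{"x":0.004,"y":-0.17,"z":0,"rx":0,"ry":0,"rz":0,"claw":0},{"x":0.004,"y":-0.334,"z":0,"rx":0,"ry":0,"rz":0,"claw":0},{"x":0.004,"y":-0.334,"z":-0.12,"rx":0,"ry":0,"rz":0,"claw":0},{"x":0.004,"y":-0.334,"z":-0.24,"rx":0,"ry":0,"rz":0,"claw":0},{"x":0.004,"y":-0.334,"z":-0.35,"rx":0,"ry":0,"rz":0,"claw":0},{"x":0.004,"y":-0.334,"z":-0.41,"rx":0,"ry":0,"rz":0,"claw":0},{"x":0.004,"y":-0.334,"z":-0.435,"rx":0,"ry":0,"rz":0,"claw":0},{"x":0.004,"y":-0.334,"z":-0.442,"rx":0,"ry":0,"rz":0,"claw":0}]'
```

```text
time_s: 22.2
tcp_pos: [0.626, -0.1196, 0.0402]
ee_rot: [[0.0, -1.0, 0.001], [-1.0, -0.0, -0.0], [0.0, -0.001, -1.0]]
wrist_force: [-0.3, 0.3, -0.1]
gripper_width: 0.332
gripper_force: 30.0
```

```bash
python3 -m pendant '[{"x":0,"y":0,"z":-0.006,"rx":0,"ry":0,"rz":0,"claw":0},{"x":0,"y":0,"z":-0.006,"rx":0,"ry":0,"rz":0,"claw":0.42},{"x":0,"y":0,"z":-0.006,"rx":0,"ry":0,"rz":0,"claw":0.42},{"x":0,"y":0,"z":-0.006,"rx":0,"ry":0,"rz":0,"claw":0.42},{"x":0,"y":0,"z":-0.006,"rx":0,"ry":0,"rz":0,"claw":0},{"x":0,"y":0,"z":-0.006,"rx":0,"ry":0,"rz":0,"claw":0},{"x":0,"y":0,"z":-0.006,"rx":0,"ry":0,"rz":0,"claw":0},{"x":0,"y":0,"z":-0.006,"rx":0,"ry":0,"rz":0,"claw":0}]' && python3 -m pendant '[{"x":0,"y":-0.015,"z":0,"rx":0,"ry":0,"rz":0,"claw":0},{"x":0,"y":-0.03,"z":0,"rx":0,"ry":0,"rz":0,"claw":0},{"x":0,"y":-0.045,"z":0,"rx":0,"ry":0,"rz":0,"claw":0},{"x":0,"y":-0.06,"z":0,"rx":0,"ry":0,"rz":0,"claw":0},{"x":0,"y":-0.07,"z":0,"rx":0,"ry":0,"rz":0,"claw":0},{"x":0,"y":-0.08,"z":0,"rx":0,"ry":0,"rz":0,"claw":0},{"x":0,"y":-0.088,"z":0,"rx":0,"ry":0,"rz":0,"claw":0},{"x":0,"y":-0.088,"z":0,"rx":0,"ry":0,"rz":0,"claw":0}]'
```

```text
time_s: 23.2
tcp_pos: [0.6253, -0.1199, 0.0384]
ee_rot: [[-0.0, -1.0, -0.0], [-1.0, 0.0, -0.0], [0.0, 0.0, -1.0]]
wrist_force: [-1.4, 0.0, 1.8]
gripper_width: 0.34
gripper_force: 30.0
time_s: 24.2
tcp_pos: [0.6254, -0.1421, 0.0384]
ee_rot: [[-0.0, -1.0, -0.0], [-1.0, 0.0, -0.0], [0.0, 0.0, -1.0]]
wrist_force: [-2.1, 2.5, 2.6]
gripper_width: 0.339
gripper_force: 30.0
```

```bash
python3 -m pendant '[{"x":0,"y":-0.004,"z":0,"rx":0,"ry":0,"rz":0,"claw":0},{"x":0,"y":-0.008,"z":0,"rx":0,"ry":0,"rz":0,"claw":0},{"x":0,"y":-0.012,"z":0,"rx":0,"ry":0,"rz":0,"claw":0},{"x":0,"y":-0.016,"z":0,"rx":0,"ry":0,"rz":0,"claw":0},{"x":0,"y":-0.02,"z":0,"rx":0,"ry":0,"rz":0,"claw":0},{"x":0,"y":-0.02,"z":0,"rx":0,"ry":0,"rz":0,"claw":0},{"x":0,"y":-0.02,"z":0,"rx":0,"ry":0,"rz":0,"claw":0},{"x":0,"y":-0.02,"z":0,"rx":0,"ry":0,"rz":0,"claw":0}]'
```

```text
time_s: 25.2
tcp_pos: [0.6256, -0.1457, 0.0384]
ee_rot: [[-0.0, -1.0, 0.0], [-1.0, 0.0, 0.001], [-0.001, -0.0, -1.0]]
wrist_force: [-2.1, 8.3, 3.4]
gripper_width: 0.335
gripper_force: 30.0
```

```bash
python3 -m pendant '[{"x":0,"y":-0.004,"z":0,"rx":0,"ry":0,"rz":0,"claw":0},{"x":0,"y":-0.008,"z":0,"rx":0,"ry":0,"rz":0,"claw":0},{"x":0,"y":-0.008,"z":0,"rx":0,"ry":0,"rz":0,"claw":0},{"x":0,"y":-0.008,"z":0,"rx":0,"ry":0,"rz":0,"claw":0},{"x":0,"y":-0.008,"z":0,"rx":0,"ry":0,"rz":0,"claw":0},{"x":0,"y":-0.008,"z":0,"rx":0,"ry":0,"rz":0,"claw":0},{"x":0,"y":-0.008,"z":0,"rx":0,"ry":0,"rz":0,"claw":0},{"x":0,"y":-0.008,"z":0,"rx":0,"ry":0,"rz":0,"claw":0}]'
```

```text
time_s: 26.2
tcp_pos: [0.6259, -0.1458, 0.0383]
ee_rot: [[-0.0, -1.0, 0.001], [-1.0, 0.0, 0.003], [-0.003, -0.001, -1.0]]
wrist_force: [-2.8, 13.5, 5.3]
gripper_width: 0.335
gripper_force: 30.0
```

```bash
python3 -m pendant '[{"x":0,"y":0,"z":0,"rx":0,"ry":0,"rz":0,"claw":0.42},{"x":0,"y":0,"z":0,"rx":0,"ry":0,"rz":0,"claw":0.42},{"x":0,"y":0,"z":0,"rx":0,"ry":0,"rz":0,"claw":0.42},{"x":0,"y":0,"z":0.1,"rx":0,"ry":0,"rz":0,"claw":0.42},{"x":0,"y":0,"z":0.3,"rx":0,"ry":0,"rz":0,"claw":0.42},{"x":0,"y":0.15,"z":0.5,"rx":0,"ry":0,"rz":0,"claw":0.5},{"x":0,"y":0.35,"z":0.52,"rx":0,"ry":0,"rz":0.02,"claw":0.6},{"x":0,"y":0.5,"z":0.52,"rx":0,"ry":0,"rz":0.043,"claw":0.6}]' && python3 -m pendant '[{"x":-0.05,"y":0.2,"z":0,"rx":0,"ry":0,"rz":0,"claw":0.6},{"x":-0.1,"y":0.4,"z":0,"rx":0,"ry":0,"rz":0,"claw":0.6},{"x":-0.136,"y":0.6,"z":0,"rx":0,"ry":0,"rz":0,"claw":0.6},{"x":-0.136,"y":0.7,"z":0,"rx":0,"ry":0,"rz":0,"claw":0.6},{"x":-0.136,"y":0.7,"z":0,"rx":0,"ry":0,"rz":0,"claw":0.6},{"x":-0.136,"y":0.7,"z":0,"rx":0,"ry":0,"rz":0,"claw":0.6},{"x":-0.136,"y":0.7,"z":0,"rx":0,"ry":0,"rz":0,"claw":0.6},{"x":-0.136,"y":0.7,"z":0,"rx":0,"ry":0,"rz":0,"claw":0.6}]'
python3 - <<'E'
from h import *
w=capture("wrist"); t=capture("top"); save(t,"t7",(320,120,440,270),4)
for p,n in [(w,"w"),(t,"t")]:
  for d in regions_of(p,"vial1"):
    m=d["region"].astype(np.uint8); c,sz,an=cv2.minAreaRect(cv2.findNonZero(m)); 
    box=cv2.boxPoints((c,sz,an)); P=np.array([px2w(p,q,.018) for q in box])[:,:2]
    e=[P[1]-P[0],P[2]-P[1]]; L=max(e,key=np.linalg.norm); print(n,round(d["conf"],2),np.round(c),np.round(px2w(p,c,.018),3),"len",np.round(np.linalg.norm(L),3),"ang",np.round(np.degrees(np.arctan2(L[1],L[0])),1))
E
```

```text
time_s: 27.2
tcp_pos: [0.626, -0.0228, 0.1697]
ee_rot: [[0.136, -0.991, 0.003], [-0.991, -0.136, 0.001], [-0.0, -0.003, -1.0]]
wrist_force: [0.5, 0.4, -0.3]
gripper_width: 0.582
gripper_force: 0.0
time_s: 28.2
tcp_pos: [0.5916, 0.1502, 0.1683]
ee_rot: [[0.133, -0.991, -0.0], [-0.991, -0.133, -0.0], [0.0, 0.0, -1.0]]
wrist_force: [0.2, -0.6, 0.6]
gripper_width: 0.601
gripper_force: 0.0
w 0.94 [314. 254.] [0.592 0.174 0.018] len 0.107 ang 98.3
w 0.63 [376. 362.] [0.512 0.283 0.018] len 0.017 ang 100.6
w 0.55 [142. 250.] [0.755 0.192 0.018] len 0.063 ang 106.0
t 0.93 [249. 178.] [0.745 0.215 0.018] len 0.113 ang -74.7
t 0.82 [186. 181.] [0.733 0.385 0.018] len 0.115 ang -48.2
t 0.75 [379. 223.] [ 0.627 -0.142  0.018] len 0.098 ang -89.0
t 0.71 [477. 278.] [ 0.483 -0.408  0.018] len 0.119 ang -94.1
t 0.64 [218. 268.] [0.497 0.291 0.018] len 0.036 ang -62.3
t 0.52 [478. 279.] [ 0.48  -0.411  0.018] len 0.183 ang -7.5
```

View pics/t7.png

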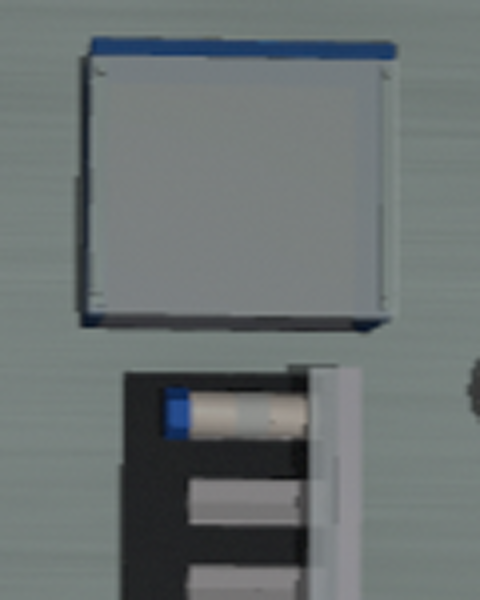

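Vial 1 is home in groove 3 with its cap just past the groove's open end. Taking the second vial.

```bash
python3 -m pendant '[{"x":0,"y":0.104,"z":-0.05,"rx":0,"ry":0,"rz":0,"claw":0.6},{"x":0,"y":0.104,"z":-0.2,"rx":0,"ry":0,"rz":0,"claw":0.6},{"x":0,"y":0.104,"z":-0.35,"rx":0,"ry":0,"rz":0,"claw":0.6},{"x":0,"y":0.104,"z":-0.5,"rx":0,"ry":0,"rz":0,"claw":0.6},{"x":0,"y":0.104,"z":-0.58,"rx":0,"ry":0,"rz":0,"claw":0.6},{"x":0,"y":0.104,"z":-0.62,"rx":0,"ry":0,"rz":0,"claw":0.6},{"x":0,"y":0.104,"z":-0.62,"rx":0,"ry":0,"rz":0,"claw":0.6},{"x":0,"y":0.104,"z":-0.62,"rx":0,"ry":0,"rz":0,"claw":0.6}]' && python3 -m pendant '[{"x":0,"y":0,"z":0,"rx":0,"ry":0,"rz":0,"claw":0},{"x":0,"y":0,"z":0,"rx":0,"ry":0,"rz":0,"claw":0},{"x":0,"y":0,"z":0,"rx":0,"ry":0,"rz":0,"claw":0},{"x":0,"y":0,"z":0,"rx":0,"ry":0,"rz":0,"claw":0},{"x":0,"y":0,"z":0,"rx":0,"ry":0,"rz":0,"claw":0},{"x":0,"y":0,"z":0.1,"rx":0,"ry":0,"rz":0,"claw":0},{"x":0,"y":0,"z":0.3,"rx":0,"ry":0,"rz":0,"claw":0},{"x":0,"y":0,"z":0.55,"rx":0,"ry":0,"rz":0,"claw":0}]'
```

```text
time_s: 29.4
tcp_pos: [0.5922, 0.1775, 0.0145]
ee_rot: [[0.135, -0.991, 0.002], [-0.991, -0.135, 0.001], [-0.001, -0.002, -1.0]]
wrist_force: [0.0, 0.7, 0.4]
gripper_width: 0.599
gripper_force: 0.0
time_s: 30.4
tcp_pos: [0.5903, 0.1766, 0.1504]
ee_rot: [[0.134, -0.991, -0.004], [-0.991, -0.134, -0.002], [0.001, 0.004, -1.0]]
wrist_force: [0.4, 0.2, -1.3]
gripper_width: 0.338
gripper_force: 30.0
```

```bash
python3 -m pendant '[{"x":-0.02,"y":-0.15,"z":0,"rx":0,"ry":0,"rz":-0.01,"claw":0},{"x":-0.05,"y":-0.3,"z":0,"rx":0,"ry":0,"rz":-0.02,"claw":0},{"x":-0.07,"y":-0.5,"z":0,"rx":0,"ry":0,"rz":-0.043,"claw":0},{"x":-0.095,"y":-0.7,"z":0,"rx":0,"ry":0,"rz":-0.043,"claw":0},{"x":-0.095,"y":-0.85,"z":0,"rx":0,"ry":0,"rz":-0.043,"claw":0},{"x":-0.095,"y":-0.85,"z":0,"rx":0,"ry":0,"rz":-0.043,"claw":0},{"x":-0.095,"y":-0.85,"z":0,"rx":0,"ry":0,"rz":-0.043,"claw":0},{"x":-0.095,"y":-0.85,"z":0,"rx":0,"ry":0,"rz":-0.043,"claw":0}]'
python3 - <<'E'
from h import *
w=capture("wrist"); save(w,"w8"); s=sense(); T=np.array(s["tcp_pos"])
for yo in [-.045,-.055,-.065]: print(yo, w2px(w,T+[0,yo,.005]))
print(w2px(w,[.5675,-.109,.0343]))
E
```

```text
time_s: 31.4
tcp_pos: [0.5678, -0.0344, 0.1506]
ee_rot: [[0.001, -1.0, -0.0], [-1.0, -0.001, 0.0], [-0.0, 0.0, -1.0]]
wrist_force: [1.3, 0.0, 0.0]
gripper_width: 0.333
gripper_force: 30.0
-0.045 [318.69731936 210.09995283]
-0.055 [318.77788045 188.44853457]
-0.065 [318.86117528 166.06240461]
[318.39474731 146.62168439]
```

View pics/w8.png

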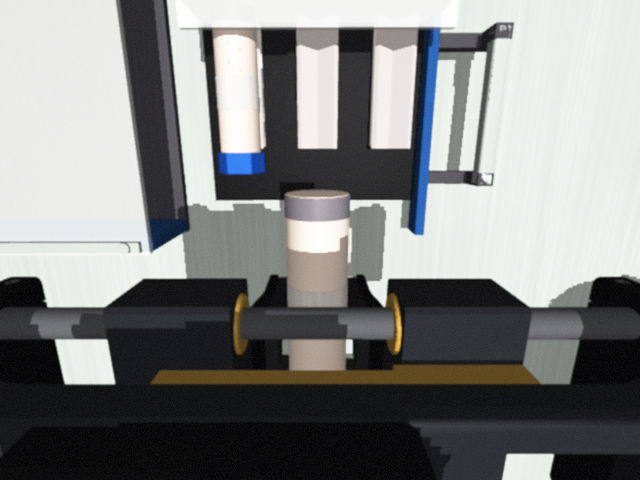

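Vial end at row 193, groove 2 centred at (317,150): lined up.

```bash
python3 -m pendant '[{"x":0.002,"y":-0.17,"z":0,"rx":0,"ry":0,"rz":0,"claw":0},{"x":0.002,"y":-0.344,"z":0,"rx":0,"ry":0,"rz":0,"claw":0},{"x":0.002,"y":-0.344,"z":-0.12,"rx":0,"ry":0,"rz":0,"claw":0},{"x":0.002,"y":-0.344,"z":-0.24,"rx":0,"ry":0,"rz":0,"claw":0},{"x":0.002,"y":-0.344,"z":-0.35,"rx":0,"ry":0,"rz":0,"claw":0},{"x":0.002,"y":-0.344,"z":-0.41,"rx":0,"ry":0,"rz":0,"claw":0},{"x":0.002,"y":-0.344,"z":-0.433,"rx":0,"ry":0,"rz":0,"claw":0},{"x":0.002,"y":-0.344,"z":-0.44,"rx":0,"ry":0,"rz":0,"claw":0}]' && python3 -m pendant '[{"x":0,"y":0,"z":-0.005,"rx":0,"ry":0,"rz":0,"claw":0},{"x":0,"y":0,"z":-0.006,"rx":0,"ry":0,"rz":0,"claw":0.42},{"x":0,"y":0,"z":-0.008,"rx":0,"ry":0,"rz":0,"claw":0.42},{"x":0,"y":0,"z":-0.008,"rx":0,"ry":0,"rz":0,"claw":0.42},{"x":0,"y":0,"z":-0.008,"rx":0,"ry":0,"rz":0,"claw":0},{"x":0,"y":0,"z":-0.008,"rx":0,"ry":0,"rz":0,"claw":0},{"x":0,"y":0,"z":-0.008,"rx":0,"ry":0,"rz":0,"claw":0},{"x":0,"y":0,"z":-0.008,"rx":0,"ry":0,"rz":0,"claw":0}]' && python3 -m pendant '[{"x":0,"y":-0.015,"z":0,"rx":0,"ry":0,"rz":0,"claw":0},{"x":0,"y":-0.03,"z":0,"rx":0,"ry":0,"rz":0,"claw":0},{"x":0,"y":-0.045,"z":0,"rx":0,"ry":0,"rz":0,"claw":0},{"x":0,"y":-0.06,"z":0,"rx":0,"ry":0,"rz":0,"claw":0},{"x":0,"y":-0.07,"z":0,"rx":0,"ry":0,"rz":0,"claw":0},{"x":0,"y":-0.08,"z":0,"rx":0,"ry":0,"rz":0,"claw":0},{"x":0,"y":-0.088,"z":0,"rx":0,"ry":0,"rz":0,"claw":0},{"x":0,"y":-0.088,"z":0,"rx":0,"ry":0,"rz":0,"claw":0}]'
```

```text
time_s: 32.45
tcp_pos: [0.5688, -0.1211, 0.0412]
ee_rot: [[0.0, -1.0, 0.001], [-1.0, -0.0, -0.0], [0.0, -0.001, -1.0]]
wrist_force: [-0.4, -0.3, -1.1]
gripper_width: 0.337
gripper_force: 30.0
time_s: 33.45
tcp_pos: [0.568, -0.1214, 0.0389]
ee_rot: [[-0.0, -1.0, -0.0], [-1.0, 0.0, -0.0], [0.0, 0.0, -1.0]]
wrist_force: [-1.0, 0.8, 1.0]
gripper_width: 0.336
gripper_force: 30.0
time_s: 34.45
tcp_pos: [0.5681, -0.1436, 0.0389]
ee_rot: [[-0.0, -1.0, -0.0], [-1.0, 0.0, -0.0], [0.0, 0.0, -1.0]]
wrist_force: [-2.5, 1.9, 3.6]
gripper_width: 0.334
gripper_force: 30.0
```

```bash
python3 -m pendant '[{"x":0,"y":-0.004,"z":0,"rx":0,"ry":0,"rz":0,"claw":0},{"x":0,"y":-0.008,"z":0,"rx":0,"ry":0,"rz":0,"claw":0},{"x":0,"y":-0.012,"z":0,"rx":0,"ry":0,"rz":0,"claw":0},{"x":0,"y":-0.016,"z":0,"rx":0,"ry":0,"rz":0,"claw":0},{"x":0,"y":-0.02,"z":0,"rx":0,"ry":0,"rz":0,"claw":0},{"x":0,"y":-0.024,"z":0,"rx":0,"ry":0,"rz":0,"claw":0},{"x":0,"y":-0.024,"z":0,"rx":0,"ry":0,"rz":0,"claw":0},{"x":0,"y":-0.024,"z":0,"rx":0,"ry":0,"rz":0,"claw":0}]'
```

```text
time_s: 35.45
tcp_pos: [0.5686, -0.1472, 0.0389]
ee_rot: [[-0.0, -1.0, 0.001], [-1.0, 0.0, 0.002], [-0.002, -0.001, -1.0]]
wrist_force: [-1.0, 12.1, 6.0]
gripper_width: 0.336
gripper_force: 30.0
```

```bash
python3 -m pendant '[{"x":0,"y":0,"z":0,"rx":0,"ry":0,"rz":0,"claw":0.42},{"x":0,"y":0,"z":0,"rx":0,"ry":0,"rz":0,"claw":0.42},{"x":0,"y":0,"z":0,"rx":0,"ry":0,"rz":0,"claw":0.42},{"x":0,"y":0,"z":0.1,"rx":0,"ry":0,"rz":0,"claw":0.42},{"x":0,"y":0,"z":0.3,"rx":0,"ry":0,"rz":0,"claw":0.42},{"x":0,"y":0.15,"z":0.5,"rx":0,"ry":0,"rz":0,"claw":0.5},{"x":0,"y":0.35,"z":0.52,"rx":0,"ry":0,"rz":-0.02,"claw":0.6},{"x":0,"y":0.55,"z":0.52,"rx":0,"ry":0,"rz":-0.05,"claw":0.6}]' && python3 -m pendant '[{"x":-0.05,"y":0.2,"z":0,"rx":0,"ry":0,"rz":-0.02,"claw":0.6},{"x":-0.1,"y":0.4,"z":0,"rx":0,"ry":0,"rz":-0.041,"claw":0.6},{"x":-0.15,"y":0.6,"z":0,"rx":0,"ry":0,"rz":-0.041,"claw":0.6},{"x":-0.21,"y":0.8,"z":0,"rx":0,"ry":0,"rz":-0.041,"claw":0.6},{"x":-0.21,"y":1,"z":0,"rx":0,"ry":0,"rz":-0.041,"claw":0.6},{"x":-0.21,"y":1,"z":0,"rx":0,"ry":0,"rz":-0.041,"claw":0.6},{"x":-0.21,"y":1,"z":0,"rx":0,"ry":0,"rz":-0.041,"claw":0.6},{"x":-0.21,"y":1,"z":0,"rx":0,"ry":0,"rz":-0.041,"claw":0.6}]'
python3 - <<'E'
from h import *
w=capture("wrist"); t=capture("top")
for p,n in [(w,"w"),(t,"t")]:
  for d in regions_of(p,"vial1"):
    m=d["region"].astype(np.uint8); c,sz,an=cv2.minAreaRect(cv2.findNonZero(m)); 
    box=cv2.boxPoints((c,sz,an)); P=np.array([px2w(p,q,.018) for q in box])[:,:2]
    e=[P[1]-P[0],P[2]-P[1]]; L=max(e,key=np.linalg.norm); print(n,round(d["conf"],2),np.round(c),np.round(px2w(p,c,.018),3),"len",np.round(np.linalg.norm(L),3),"ang",np.round(np.degrees(np.arctan2(L[1],L[0])),1))
E
```

```text
time_s: 36.45
tcp_pos: [0.5688, -0.0111, 0.1701]
ee_rot: [[-0.161, -0.987, 0.003], [-0.987, 0.161, 0.001], [-0.001, -0.003, -1.0]]
wrist_force: [0.1, -0.3, 0.1]
gripper_width: 0.585
gripper_force: 0.0
time_s: 37.45
tcp_pos: [0.5158, 0.2368, 0.1687]
ee_rot: [[-0.284, -0.959, -0.0], [-0.959, 0.284, -0.0], [0.0, 0.0, -1.0]]
wrist_force: [-0.6, -0.1, 0.3]
gripper_width: 0.596
gripper_force: 0.0
w 0.8 [ 68. 257.] [0.753 0.195 0.018] len 0.073 ang 106.4
w 0.55 [344. 318.] [0.517 0.332 0.018] len 0.114 ang -106.6
t 0.84 [379. 244.] [ 0.568 -0.142  0.018] len 0.099 ang -91.7
t 0.83 [187. 180.] [0.734 0.383 0.018] len 0.111 ang -49.9
t 0.72 [248. 178.] [0.744 0.216 0.018] len 0.113 ang -74.2
t 0.65 [380. 253.] [ 0.546 -0.144  0.018] len 0.225 ang -178.7
t 0.62 [380. 223.] [ 0.627 -0.143  0.018] len 0.101 ang -89.0
```

```bash
python3 -m pendant '[{"x":0.004,"y":0.2,"z":0,"rx":0,"ry":0,"rz":0,"claw":0.6},{"x":0.004,"y":0.386,"z":-0.05,"rx":0,"ry":0,"rz":0,"claw":0.6},{"x":0.004,"y":0.386,"z":-0.2,"rx":0,"ry":0,"rz":0,"claw":0.6},{"x":0.004,"y":0.386,"z":-0.35,"rx":0,"ry":0,"rz":0,"claw":0.6},{"x":0.004,"y":0.386,"z":-0.5,"rx":0,"ry":0,"rz":0,"claw":0.6},{"x":0.004,"y":0.386,"z":-0.58,"rx":0,"ry":0,"rz":0,"claw":0.6},{"x":0.004,"y":0.386,"z":-0.622,"rx":0,"ry":0,"rz":0,"claw":0.6},{"x":0.004,"y":0.386,"z":-0.622,"rx":0,"ry":0,"rz":0,"claw":0.6}]' && python3 -m pendant '[{"x":0,"y":0,"z":0,"rx":0,"ry":0,"rz":0,"claw":0},{"x":0,"y":0,"z":0,"rx":0,"ry":0,"rz":0,"claw":0},{"x":0,"y":0,"z":0,"rx":0,"ry":0,"rz":0,"claw":0},{"x":0,"y":0,"z":0,"rx":0,"ry":0,"rz":0,"claw":0},{"x":0,"y":0,"z":0,"rx":0,"ry":0,"rz":0,"claw":0},{"x":0,"y":0,"z":0.1,"rx":0,"ry":0,"rz":0,"claw":0},{"x":0,"y":0,"z":0.3,"rx":0,"ry":0,"rz":0,"claw":0},{"x":0,"y":0,"z":0.55,"rx":0,"ry":0,"rz":0,"claw":0}]'
```

```text
time_s: 38.65
tcp_pos: [0.5167, 0.3343, 0.013]
ee_rot: [[-0.283, -0.959, -0.0], [-0.959, 0.283, -0.001], [0.001, 0.0, -1.0]]
wrist_force: [-0.9, -0.5, 0.3]
gripper_width: 0.598
gripper_force: 0.0
time_s: 39.65
tcp_pos: [0.5157, 0.3338, 0.1504]
ee_rot: [[-0.283, -0.959, -0.003], [-0.959, 0.283, -0.003], [0.004, 0.002, -1.0]]
wrist_force: [1.5, 1.0, -0.6]
gripper_width: 0.33
gripper_force: 30.0
```

```bash
python3 -m pendant '[{"x":0,"y":-0.15,"z":0,"rx":0,"ry":0,"rz":0.02,"claw":0},{"x":0,"y":-0.3,"z":0,"rx":0,"ry":0,"rz":0.04,"claw":0},{"x":-0.024,"y":-0.5,"z":0,"rx":0,"ry":0,"rz":0.07,"claw":0},{"x":-0.024,"y":-0.7,"z":0,"rx":0,"ry":0,"rz":0.091,"claw":0},{"x":-0.024,"y":-0.88,"z":0,"rx":0,"ry":0,"rz":0.091,"claw":0},{"x":-0.024,"y":-0.88,"z":0,"rx":0,"ry":0,"rz":0.091,"claw":0},{"x":-0.024,"y":-0.88,"z":0,"rx":0,"ry":0,"rz":0.091,"claw":0},{"x":-0.024,"y":-0.88,"z":0,"rx":0,"ry":0,"rz":0.091,"claw":0}]' && python3 -m pendant '[{"x":0,"y":-0.15,"z":0,"rx":0,"ry":0,"rz":0,"claw":0},{"x":0,"y":-0.3,"z":0,"rx":0,"ry":0,"rz":0,"claw":0},{"x":0,"y":-0.45,"z":0,"rx":0,"ry":0,"rz":0,"claw":0},{"x":0,"y":-0.6,"z":0,"rx":0,"ry":0,"rz":0,"claw":0},{"x":0,"y":-0.6,"z":0,"rx":0,"ry":0,"rz":0,"claw":0},{"x":0,"y":-0.6,"z":0,"rx":0,"ry":0,"rz":0,"claw":0},{"x":0,"y":-0.6,"z":0,"rx":0,"ry":0,"rz":0,"claw":0},{"x":0,"y":-0.6,"z":0,"rx":0,"ry":0,"rz":0,"claw":0}]'
python3 - <<'E'
from h import *
w=capture("wrist"); save(w,"w9"); s=sense(); T=np.array(s["tcp_pos"])
print(w2px(w,T+[0,-.055,.005]),w2px(w,[.5095,-.109,.0343]))
E
```

```text
time_s: 40.65
tcp_pos: [0.5108, 0.1155, 0.1506]
ee_rot: [[0.001, -1.0, 0.0], [-1.0, -0.001, 0.0], [-0.0, -0.0, -1.0]]
wrist_force: [1.1, 0.2, -0.7]
gripper_width: 0.338
gripper_force: 30.0
time_s: 41.65
tcp_pos: [0.5108, -0.0345, 0.1508]
ee_rot: [[0.001, -1.0, 0.0], [-1.0, -0.001, 0.0], [-0.0, -0.0, -1.0]]
wrist_force: [0.3, 0.1, -0.4]
gripper_width: 0.335
gripper_force: 30.0
[318.88741825 187.99824529] [319.74293538 146.78422504]
```

View pics/w9.png

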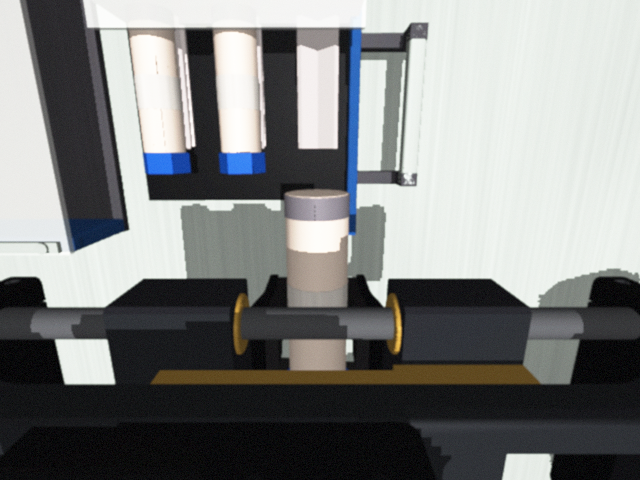

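Vials 1 and 2 sit level at home (caps at row 162); held vial end at row 192, groove 1 at (318,149).

```bash
python3 -m pendant '[{"x":0,"y":-0.17,"z":0,"rx":0,"ry":0,"rz":0,"claw":0},{"x":0,"y":-0.344,"z":0,"rx":0,"ry":0,"rz":0,"claw":0},{"x":0,"y":-0.344,"z":-0.12,"rx":0,"ry":0,"rz":0,"claw":0},{"x":0,"y":-0.344,"z":-0.24,"rx":0,"ry":0,"rz":0,"claw":0},{"x":0,"y":-0.344,"z":-0.35,"rx":0,"ry":0,"rz":0,"claw":0},{"x":0,"y":-0.344,"z":-0.41,"rx":0,"ry":0,"rz":0,"claw":0},{"x":0,"y":-0.344,"z":-0.435,"rx":0,"ry":0,"rz":0,"claw":0},{"x":0,"y":-0.344,"z":-0.445,"rx":0,"ry":0,"rz":0,"claw":0}]' && python3 -m pendant '[{"x":0,"y":0,"z":-0.004,"rx":0,"ry":0,"rz":0,"claw":0},{"x":0,"y":0,"z":-0.006,"rx":0,"ry":0,"rz":0,"claw":0.42},{"x":0,"y":0,"z":-0.006,"rx":0,"ry":0,"rz":0,"claw":0.42},{"x":0,"y":0,"z":-0.006,"rx":0,"ry":0,"rz":0,"claw":0.42},{"x":0,"y":0,"z":-0.006,"rx":0,"ry":0,"rz":0,"claw":0},{"x":0,"y":0,"z":-0.006,"rx":0,"ry":0,"rz":0,"claw":0},{"x":0,"y":0,"z":-0.006,"rx":0,"ry":0,"rz":0,"claw":0},{"x":0,"y":0,"z":-0.006,"rx":0,"ry":0,"rz":0,"claw":0}]' && python3 -m pendant '[{"x":0,"y":-0.015,"z":0,"rx":0,"ry":0,"rz":0,"claw":0},{"x":0,"y":-0.03,"z":0,"rx":0,"ry":0,"rz":0,"claw":0},{"x":0,"y":-0.045,"z":0,"rx":0,"ry":0,"rz":0,"claw":0},{"x":0,"y":-0.06,"z":0,"rx":0,"ry":0,"rz":0,"claw":0},{"x":0,"y":-0.07,"z":0,"rx":0,"ry":0,"rz":0,"claw":0},{"x":0,"y":-0.08,"z":0,"rx":0,"ry":0,"rz":0,"claw":0},{"x":0,"y":-0.088,"z":0,"rx":0,"ry":0,"rz":0,"claw":0},{"x":0,"y":-0.088,"z":0,"rx":0,"ry":0,"rz":0,"claw":0}]'
```

```text
time_s: 42.7
tcp_pos: [0.5112, -0.1213, 0.0399]
ee_rot: [[0.0, -1.0, 0.001], [-1.0, -0.0, -0.0], [0.0, -0.001, -1.0]]
wrist_force: [-0.0, 0.9, 1.1]
gripper_width: 0.337
gripper_force: 30.0
time_s: 43.7
tcp_pos: [0.5106, -0.1214, 0.0381]
ee_rot: [[-0.0, -1.0, -0.0], [-1.0, 0.0, -0.0], [0.0, 0.0, -1.0]]
wrist_force: [0.4, 0.5, 0.7]
gripper_width: 0.334
gripper_force: 30.0
time_s: 44.7
tcp_pos: [0.5106, -0.1436, 0.0381]
ee_rot: [[-0.0, -1.0, -0.0], [-1.0, 0.0, -0.0], [0.0, 0.0, -1.0]]
wrist_force: [-0.8, -0.3, 1.2]
gripper_width: 0.335
gripper_force: 30.0
```

```bash
python3 -m pendant '[{"x":0,"y":-0.004,"z":0,"rx":0,"ry":0,"rz":0,"claw":0},{"x":0,"y":-0.008,"z":0,"rx":0,"ry":0,"rz":0,"claw":0},{"x":0,"y":-0.012,"z":0,"rx":0,"ry":0,"rz":0,"claw":0},{"x":0,"y":-0.016,"z":0,"rx":0,"ry":0,"rz":0,"claw":0},{"x":0,"y":-0.02,"z":0,"rx":0,"ry":0,"rz":0,"claw":0},{"x":0,"y":-0.024,"z":0,"rx":0,"ry":0,"rz":0,"claw":0},{"x":0,"y":-0.024,"z":0,"rx":0,"ry":0,"rz":0,"claw":0},{"x":0,"y":-0.024,"z":0,"rx":0,"ry":0,"rz":0,"claw":0}]'
```

```text
time_s: 45.7
tcp_pos: [0.5106, -0.1472, 0.038]
ee_rot: [[-0.001, -1.0, 0.0], [-1.0, 0.001, 0.003], [-0.003, -0.0, -1.0]]
wrist_force: [-1.7, 12.7, 3.9]
gripper_width: 0.336
gripper_force: 30.0
```

```bash
python3 -m pendant '[{"x":0,"y":0,"z":0,"rx":0,"ry":0,"rz":0,"claw":0.42},{"x":0,"y":0,"z":0,"rx":0,"ry":0,"rz":0,"claw":0.42},{"x":0,"y":0,"z":0,"rx":0,"ry":0,"rz":0,"claw":0.42},{"x":0,"y":0,"z":0.1,"rx":0,"ry":0,"rz":0,"claw":0.42},{"x":0,"y":0,"z":0.3,"rx":0,"ry":0,"rz":0,"claw":0.42},{"x":-0.1,"y":0.2,"z":0.45,"rx":0,"ry":0,"rz":0,"claw":0.42},{"x":-0.2,"y":0.4,"z":0.5,"rx":0,"ry":0,"rz":0,"claw":0.42},{"x":-0.28,"y":0.45,"z":0.5,"rx":0,"ry":0,"rz":0,"claw":0.42}]'
python3 - <<'E'
from h import *
w=capture("wrist"); save(w,"w10"); t=capture("top"); print(sense()["tcp_pos"])
for d in regions_of(t,"vial1"): print(round(d["conf"],2),np.round(px2w(t,d["centre"],.043),3))
E
```

```text
time_s: 46.7
tcp_pos: [0.4407, -0.0352, 0.1646]
ee_rot: [[0.002, -1.0, 0.004], [-1.0, -0.002, 0.001], [-0.001, -0.004, -1.0]]
wrist_force: [0.3, -0.1, -0.7]
gripper_width: 0.42
gripper_force: 0.0
[ 0.43902768 -0.0361281   0.16355578]
0.88 [ 0.573 -0.138  0.043]
0.85 [0.728 0.379 0.043]
0.84 [0.741 0.213 0.043]
0.68 [ 0.625 -0.131  0.043]
0.66 [ 0.506 -0.138  0.043]
```

View pics/w10.png

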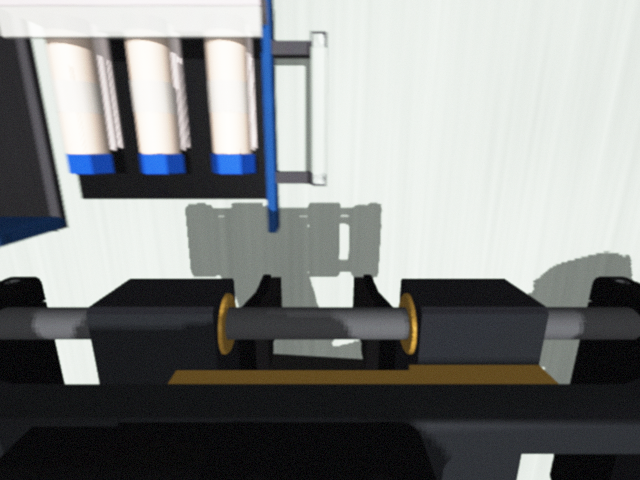

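All three caps line up at row 164, and the bar at col 319 is under the gripper's centre line. Gripping the bar and shutting the tray.

```bash
python3 -m pendant '[{"x":0,"y":-0.2,"z":0,"rx":0,"ry":0,"rz":0,"claw":0.45},{"x":0,"y":-0.41,"z":0,"rx":0,"ry":0,"rz":0,"claw":0.45},{"x":0,"y":-0.41,"z":-0.15,"rx":0,"ry":0,"rz":0,"claw":0.45},{"x":0,"y":-0.41,"z":-0.3,"rx":0,"ry":0,"rz":0,"claw":0.45},{"x":0,"y":-0.41,"z":-0.42,"rx":0,"ry":0,"rz":0,"claw":0.45},{"x":0,"y":-0.41,"z":-0.49,"rx":0,"ry":0,"rz":0,"claw":0.45},{"x":0,"y":-0.41,"z":-0.518,"rx":0,"ry":0,"rz":0,"claw":0.45},{"x":0,"y":-0.41,"z":-0.518,"rx":0,"ry":0,"rz":0,"claw":0.45}]' && python3 -m pendant '[{"x":0,"y":0,"z":0,"rx":0,"ry":0,"rz":0,"claw":0},{"x":0,"y":0,"z":0,"rx":0,"ry":0,"rz":0,"claw":0},{"x":0,"y":0,"z":0,"rx":0,"ry":0,"rz":0,"claw":0},{"x":0,"y":0,"z":0,"rx":0,"ry":0,"rz":0,"claw":0},{"x":0,"y":0,"z":0,"rx":0,"ry":0,"rz":0,"claw":0},{"x":0,"y":0,"z":0,"rx":0,"ry":0,"rz":0,"claw":0},{"x":0,"y":0,"z":0,"rx":0,"ry":0,"rz":0,"claw":0},{"x":0,"y":0,"z":0,"rx":0,"ry":0,"rz":0,"claw":0}]'
```

```text
time_s: 47.85
tcp_pos: [0.441, -0.14, 0.0332]
ee_rot: [[-0.001, -1.0, -0.001], [-1.0, 0.001, -0.0], [0.0, 0.001, -1.0]]
wrist_force: [0.4, 0.7, 1.4]
gripper_width: 0.446
gripper_force: 0.0
time_s: 48.85
tcp_pos: [0.4412, -0.1393, 0.034]
ee_rot: [[0.0, -1.0, 0.001], [-1.0, -0.0, -0.0], [0.0, -0.001, -1.0]]
wrist_force: [-0.5, 1.3, 4.2]
gripper_width: 0.132
gripper_force: 30.0
```

```bash
python3 -m pendant '[{"x":0.01,"y":0,"z":0,"rx":0,"ry":0,"rz":0,"claw":0},{"x":0.03,"y":0,"z":0,"rx":0,"ry":0,"rz":0,"claw":0},{"x":0.06,"y":0,"z":0,"rx":0,"ry":0,"rz":0,"claw":0},{"x":0.1,"y":0,"z":0,"rx":0,"ry":0,"rz":0,"claw":0},{"x":0.14,"y":0,"z":0,"rx":0,"ry":0,"rz":0,"claw":0},{"x":0.18,"y":0,"z":0,"rx":0,"ry":0,"rz":0,"claw":0},{"x":0.22,"y":0,"z":0,"rx":0,"ry":0,"rz":0,"claw":0},{"x":0.26,"y":0,"z":0,"rx":0,"ry":0,"rz":0,"claw":0}]' && python3 -m pendant '[{"x":0.04,"y":0,"z":0,"rx":0,"ry":0,"rz":0,"claw":0},{"x":0.08,"y":0,"z":0,"rx":0,"ry":0,"rz":0,"claw":0},{"x":0.12,"y":0,"z":0,"rx":0,"ry":0,"rz":0,"claw":0},{"x":0.16,"y":0,"z":0,"rx":0,"ry":0,"rz":0,"claw":0},{"x":0.2,"y":0,"z":0,"rx":0,"ry":0,"rz":0,"claw":0},{"x":0.24,"y":0,"z":0,"rx":0,"ry":0,"rz":0,"claw":0},{"x":0.28,"y":0,"z":0,"rx":0,"ry":0,"rz":0,"claw":0},{"x":0.32,"y":0,"z":0,"rx":0,"ry":0,"rz":0,"claw":0}]' && python3 -m pendant '[{"x":0.04,"y":0,"z":0,"rx":0,"ry":0,"rz":0,"claw":0},{"x":0.08,"y":0,"z":0,"rx":0,"ry":0,"rz":0,"claw":0},{"x":0.11,"y":0,"z":0,"rx":0,"ry":0,"rz":0,"claw":0},{"x":0.135,"y":0,"z":0,"rx":0,"ry":0,"rz":0,"claw":0},{"x":0.155,"y":0,"z":0,"rx":0,"ry":0,"rz":0,"claw":0},{"x":0.17,"y":0,"z":0,"rx":0,"ry":0,"rz":0,"claw":0},{"x":0.18,"y":0,"z":0,"rx":0,"ry":0,"rz":0,"claw":0},{"x":0.19,"y":0,"z":0,"rx":0,"ry":0,"rz":0,"claw":0}]'
```

```text
time_s: 49.85
tcp_pos: [0.505, -0.1392, 0.034]
ee_rot: [[-0.0, -1.0, -0.002], [-1.0, 0.0, 0.0], [-0.0, 0.002, -1.0]]
wrist_force: [-2.6, 2.8, 9.3]
gripper_width: 0.134
gripper_force: 30.0
time_s: 50.85
tcp_pos: [0.585, -0.139, 0.034]
ee_rot: [[-0.0, -1.0, -0.002], [-1.0, 0.0, 0.0], [-0.0, 0.002, -1.0]]
wrist_force: [-3.6, 2.9, 7.6]
gripper_width: 0.136
gripper_force: 30.0
time_s: 51.85
tcp_pos: [0.6325, -0.1388, 0.0341]
ee_rot: [[-0.0, -1.0, -0.002], [-1.0, 0.0, 0.0], [-0.0, 0.002, -1.0]]
wrist_force: [-2.5, 3.8, 7.2]
gripper_width: 0.134
gripper_force: 30.0
```

Another few mm until the force rises.

```bash
python3 -m pendant '[{"x":0.005,"y":0,"z":0,"rx":0,"ry":0,"rz":0,"claw":0},{"x":0.01,"y":0,"z":0,"rx":0,"ry":0,"rz":0,"claw":0},{"x":0.015,"y":0,"z":0,"rx":0,"ry":0,"rz":0,"claw":0},{"x":0.02,"y":0,"z":0,"rx":0,"ry":0,"rz":0,"claw":0},{"x":0.025,"y":0,"z":0,"rx":0,"ry":0,"rz":0,"claw":0},{"x":0.025,"y":0,"z":0,"rx":0,"ry":0,"rz":0,"claw":0},{"x":0.025,"y":0,"z":0,"rx":0,"ry":0,"rz":0,"claw":0},{"x":0.025,"y":0,"z":0,"rx":0,"ry":0,"rz":0,"claw":0}]'
```

```text
time_s: 52.85
tcp_pos: [0.6352, -0.1388, 0.034]
ee_rot: [[-0.001, -1.0, -0.009], [-1.0, 0.001, 0.001], [-0.001, 0.009, -1.0]]
wrist_force: [-8.8, 3.9, 12.2]
gripper_width: 0.133
gripper_force: 30.0
```

```bash
python3 -m pendant '[{"x":0,"y":0,"z":0,"rx":0,"ry":0,"rz":0,"claw":0.35},{"x":-0.01,"y":0,"z":0,"rx":0,"ry":0,"rz":0,"claw":0.35},{"x":-0.01,"y":0,"z":0,"rx":0,"ry":0,"rz":0,"claw":0.35},{"x":-0.01,"y":0,"z":0.1,"rx":0,"ry":0,"rz":0,"claw":0.35},{"x":-0.01,"y":0,"z":0.3,"rx":0,"ry":0,"rz":0,"claw":0.35},{"x":-0.2,"y":0.2,"z":0.5,"rx":0,"ry":0,"rz":0,"claw":0.35},{"x":-0.4,"y":0.4,"z":0.6,"rx":0,"ry":0,"rz":0,"claw":0.35},{"x":-0.6,"y":0.6,"z":0.7,"rx":0,"ry":0,"rz":0,"claw":0.35}]'
python3 -m pendant '[{"x":-0.05,"y":0.2,"z":0,"rx":0,"ry":0,"rz":0,"claw":0.35},{"x":-0.1,"y":0.4,"z":0,"rx":0,"ry":0,"rz":0,"claw":0.35},{"x":-0.1,"y":0.5,"z":0,"rx":0,"ry":0,"rz":0,"claw":0.35},{"x":-0.1,"y":0.5,"z":0,"rx":0,"ry":0,"rz":0,"claw":0.35},{"x":-0.1,"y":0.5,"z":0,"rx":0,"ry":0,"rz":0,"claw":0.35},{"x":-0.1,"y":0.5,"z":0,"rx":0,"ry":0,"rz":0,"claw":0.35},{"x":-0.1,"y":0.5,"z":0,"rx":0,"ry":0,"rz":0,"claw":0.35},{"x":-0.1,"y":0.5,"z":0,"rx":0,"ry":0,"rz":0,"claw":0.35}]'
python3 - <<'E'
from h import *
t=capture("top"); save(t,"t11",(320,110,530,330),2.7)
E
```

```text
time_s: 53.85
tcp_pos: [0.5197, -0.0195, 0.1928]
ee_rot: [[-0.001, -1.0, 0.001], [-1.0, 0.001, 0.0], [-0.0, -0.001, -1.0]]
wrist_force: [0.6, 1.1, 0.4]
gripper_width: 0.352
gripper_force: 0.0
time_s: 54.85
tcp_pos: [0.4955, 0.104, 0.192]
ee_rot: [[-0.001, -1.0, 0.0], [-1.0, 0.001, 0.0], [-0.0, -0.0, -1.0]]
wrist_force: [0.4, -0.5, 0.8]
gripper_width: 0.349
gripper_force: 0.0
```

View pics/t11.png

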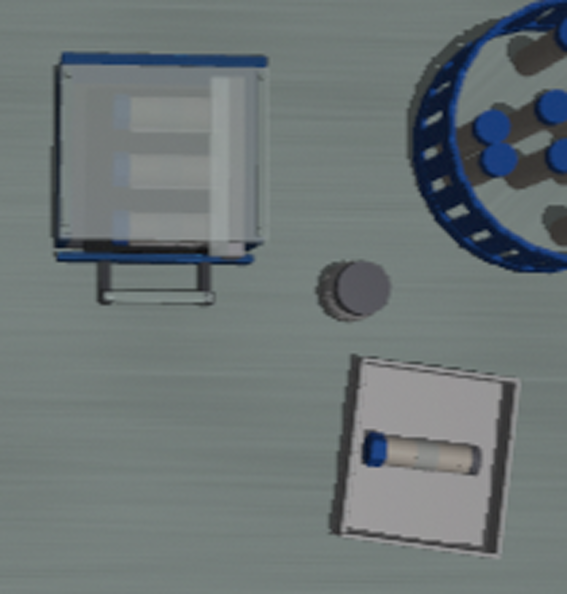

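The tray is shut with the three vials lined up under the clear top, and the measured vial lies in the returns tray.

```bash
python3 -c "
from station import *
print(finish_job())"
```

```text
the job is handed in; nothing more can be done
None
```

I moved the one measured vial to the returns tray, pushed the three fresh vials against their stops and slid the tray fully shut; the job is handed in at about 55 s, with no verdict returned.

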